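# Torque the stud rectifier with the click wrench

## Task

Take the click wrench, set its ring fully down over the hexagon of the stud rectifier on the heat sink, and turn it clockwise (seen from above) until the rectifier is tight and the handle breaks away with its click. Stop at the click: forcing the wrench on past it overtightens and ruins the rectifier. Then lift the wrench off, leaving the rectifier tight, and lay it flat on the bench, the same way up as found, clear of the heat sink, without disturbing the things standing around.

Things in the scene. Friction and masses are not known exactly. Their poses are not given: they have to be found in the camera images.
- wrench: handle of a loose click wrench, 209 mm long overall, 0.2 to 0.3 kg. Black ribbed grip 20 mm wide, 20 mm high, from x = -58 to +46 mm: grasp it across its width. Steel tail knob (to x = -72 mm), steel neck ahead. Origin on the underside below the grip; x points along the handle to the ring, z up as found. Untripped, the ring's centre is at x = +115 mm, y = 0.
- wrench_ring (a point): centre of the wrench's steel ring head at its underside. Ring 43 mm outside, 14 mm thick, six-sided hole 29 mm across flats right through (corners on the ring's x axis and every 60 degrees). x points away from the handle, z up. The head is carried by the breakaway hinge.
- wrench_hinge (a point): breakaway hinge (upright pin) in the neck, at x = +85 mm of the handle. Straight and rigid until the handle is pulled clockwise (from above) with 0.8 N m at this pin, 9.5 N at the handle's origin; then the handle swings on, resistance falls to nil at 0.12 rad, and it snaps by itself to the end stop at 0.24 rad and stays there. Driven beyond, it is rigid again. It cannot trip the other way.
- rectifier: stud rectifier upright on the heat sink: steel hexagon 27 mm across flats (corners on its x axis and every 60 degrees), 14 mm high, chamfered above 9 mm; on it a white sleeve 19 mm across and a flat tab along x; top 38 mm above the origin. Origin on its axis at the hexagon's underside, on a washer 38 mm across, 4 mm thick (the ring rests on it when fully down).
- rectifier_mark (a point): point on the rectifier's x axis, 20 mm out, at the hexagon's underside; turns with it. Found loose, the rectifier turns clockwise against 0.3 N m of friction for 0.3 to 0.9 rad (not known beforehand), then it is home: it stops and torque rises (0.04 rad of wind-up per N m). 1.9 N m (0.075 rad past the stop) ruins it. Turning it back takes only the 0.3 N m.
- heatsink_block: finned aluminium heat sink fixed to the bench, 90 x 90 mm, 40 mm high, the rectifier in the middle of its top; origin in the middle of its underside, z up. The rectifier is home when its x axis lies roughly along the heat sink's x axis
- relay_spare: grey relay case 36 x 28 x 38 mm standing; origin under its middle; leave alone. Behind it a soldering iron slants up out of its stand to about 0.15 m: carry the wrench past it higher than that
- cap_big: capacitor can 25 mm across, 40 mm high, standing; origin under its middle; leave alone

How it is judged:
On the way, in this order (a step that is already met when the one before it is completed fails the run):
1. the ring sits fully down on the rectifier's hexagon, wrench not tripped (horizontal distance between wrench_ring and rectifier below 0.004 m and z of wrench_ring in the frame of rectifier between -0.003 and 0.005 m and angle between wrench_ring's own z axis and vertical below 0.12 rad and angle between the x axis of wrench_ring and the x axis of wrench, either way round below 0.06 rad), for 0.2 s.
2. with the ring still on the hexagon and the rectifier home, the breakaway hinge has tripped (horizontal distance between wrench_ring and rectifier below 0.004 m and z of wrench_ring in the frame of rectifier between -0.003 and 0.005 m and angle between wrench_ring's own z axis and vertical below 0.12 rad and angle between the x axis of wrench_ring and the x axis of wrench, either way round above 0.14 rad and angle between the x axis of rectifier and the x axis of heatsink_block, either way round below 0.1 rad), for 0.2 s.
At the end, for the whole second after the job is handed in: the rectifier is still home (within 0.12 rad), the wrench lies flat and still on the bench, right way up (underside within 8 mm of the bench top, tilt under 0.1 rad), its ring more than 70 mm from the heat sink's middle and the wrench not touching the heat sink (angle between the x axis of rectifier and the x axis of heatsink_block, either way round below 0.12 rad and height (world z) of wrench between -0.005 and 0.008 m and height (world z) of wrench_ring below 0.008 m and angle between wrench's own z axis and vertical below 0.1 rad and horizontal distance between wrench_ring and heatsink_block above 0.07 m and contact force between wrench and heatsink_block below 0.1 N and linear speed of wrench below 0.02 m/s).
It fails at once if the rectifier is overtightened: forced more than 0.075 rad past its stop (y of rectifier_mark in the frame of heatsink_block below -0.0015 m and x of rectifier_mark in the frame of heatsink_block above 0 m).
It fails at once if a bystander is moved by more than 20 mm (distance of any of relay_spare, cap_big from where it was at the start of the episode above 0.02 m).
It also fails if it takes over 72 s, if anything falls off the work surface, if the arm or the gripper's body presses on something with over 40 N, if the wrist force passes 120 N, or if a joint passes its speed limit or range.

## Robot

A 6-joint arm with a two-finger parallel gripper is mounted at the origin on a cart in front of the work surface, level with it; the furniture and walls round the work are solid. World frame = base frame: x ahead of the robot, y to its left, z up, the work surface at z = 0. Lengths are in m, angles in rad, forces in N, time in s.
With the tool pointing down it reaches from about 0.35 to 0.775 m from the base axis. Payload 7.3 kg.
Tool frame: the origin (TCP) lies between the finger pads; the fingertips stand 17 mm ahead of it and the grasp point (between the pads) lies 2 mm behind it; z points along the fingers, y is the line along which they close (so a half turn about z gives the same grasp; the last joint's range is limited). The gripper opens to 92 mm and grips with 3 to 60 N. Pads are 19 mm wide; open, the fingers measure 130 mm over their backs; the gripper's body (75 mm by 190 mm) begins 47 mm behind the grasp point.
Start: joints at [1.157, 0.342, 1.524, -0, 1.275, -0.146], TCP at [0.139, 0.506, 0.244] pointing down, gripper open.
Joint ranges: [-2.53, 2.53], [-0.77, 2.02], [0.04, 2.7], [-1, 4.14], [0.28, 2.66], [-3.11, 3.11]. Speed limits (rad/s): [2.57, 2.57, 3.14, 3.14, 3.14, 3.14].

## Interface

Orientations are given as [roll, pitch, yaw] about the fixed x, y, z axes, in that order (R = Rz(yaw) Ry(pitch) Rx(roll)).
In Python, from cell import robot, optics gives the robot as it stands.
- The arm moves only by the tool play_rows, never from a script. Its argument "rows" is a list of rows, each a list of 7 numbers: the shift along the tool's x, y, z in cm, then the turn, a rotation vector about the tool's x, y, z in rad, then the opening, from 0 (shut) to 1 (fully open). In form: [[tx, ty, tz, wx, wy, wz, grip], ...]. A call has 1 to 20 rows; each row is the pose to reach, as a shift and turn from the pose commanded when the call began, along the tool's axes at that moment; what a row does not reach only later rows make up. A row lasts 1/10 s, in which the tool goes at most 50 mm and 8.59 degrees, less where a joint would pass 70% of its speed; a pose out of reach is approached as far as the arm can. A call with a gripper value outside its range is refused whole. The fingers move at their own pace and stop on an object; "squeeze" is the grip in N (left out, the last holds). Time passes only in rows, so rows that repeat a pose let the fingers close. It gives the time, the measured TCP pose, the force, the opening and the grip force at its end, in the units of the state.
- robot.observe(): the state, without advancing time (a new reading comes with each control period).
- optics.read_camera(name): name is "side" or "top" or "wrist"; returns (picture, depth): 384x512x3 uint8, red, green, blue; 384x512 float32, m along the optical axis (not along the pixel's ray), 0 where there is no reading.
- optics.camera_model(name): a dict with "fx", "fy", "cx", "cy" (pixels), "origin" and "rotation" of the camera in the world; the wrist camera has in their place "tool_from_camera" (4x4, takes a point from camera to tool coordinates, whose origin is the TCP and whose axes are the flange's). Camera axes: x right, y up, looking along -z (the intrinsics and any distortion apply to the point x, -y, -z); pixel columns grow to the right and rows downward; lengths in m; the calibration is good to about 2 mm. A picture is of the moment at which its call begins: read the wrist's pose just before it. camera_model takes no time and is no camera call.
- robot.hand_in(): hands the job in; it is judged then, once.
The state is a dict: "time": time; "qpos": joint angles; "qvel": joint speeds; "joint_efforts": joint torques, N m; "tool_pos": TCP position; "tool_rot": TCP orientation; "contact_force": force on the tool from outside, world axes, zero at the start; "torque": the same for the moment, N m; "opening": finger opening in m; "grip_force": force on a finger pad.
Only numpy, scipy, OpenCV 4.12 (cv2) and the standard library are available. Lean on these libraries where they do the work, as an engineer would, in place of code of your own. Each camera call takes 0.05 s, during which the arm holds its last target. There are 200 camera calls.

## Working session

There is one attempt and no reset: what is moved stays moved. The work goes in short steps, Python scripts to look and compute and a tool call to move; the robot and the scene stay as the last step left them, time stands still between calls to the robot, and variables do not carry over. Pictures are saved under pics/ and viewed, at most 10 in all, crops included, and the job is handed in when it is done.

Besides the shell and the picture viewer there is one more tool, called after "Call:" by a JSON object that holds its "name" and its "arguments", one argument or row to a line. play_rows: Moves the arm, as the interface text tells. Its arguments: {"type":"object","properties":{"rows":{"type":"array"},"squeeze":{"type":"number"}},"required":["rows"]}

```bash
mkdir -p pics; ls
python3 - <<'E'
from cell import robot, optics
import cv2,numpy as np
print(robot.observe())
for n in("side","top"):
    p,d=optics.read_camera(n); cv2.imwrite(f"pics/{n}0.png",p[...,::-1]); np.savez(f"{n}0.npz",p=p,d=d)
    print(n,optics.camera_model(n))
print(optics.camera_model("wrist"))
E
```

```text
pics
{'time': 0.0, 'qpos': array([ 1.15700309e+00,  3.42732450e-01,  1.52501625e+00, -7.68694961e-06,
        1.27537289e+00, -1.45982426e-01]), 'qvel': array([-1.23849912e-03, -1.98093658e-05, -4.91237059e-04, -8.87745765e-04,
        1.79901233e-03,  4.25501236e-04]), 'joint_efforts': array([ 8.16277807e-04, -4.31248891e+01, -2.44215167e+01,  7.18762167e-02,
        5.58859447e-02, -1.38344622e-04]), 'tool_pos': array([0.13874591, 0.50594699, 0.24304015]), 'tool_rot': array([-3.14007891e+00, -2.15132982e-04,  2.87378393e+00]), 'contact_force': array([0.09776124, 0.06759072, 0.15026178]), 'torque': array([-0.01850211, -0.00684806,  0.03771921]), 'grip_force': 0.0, 'opening': 0.09141042626387584}
side {'fx': 384.6863059535511, 'fy': 384.6863059535511, 'cx': 259.55265558954056, 'cy': 197.9145398602776, 'origin': array([ 0.35152002, -0.66278748,  0.63517174]), 'rotation': array([ 0.90388421,  0.02328249, -0.24996306])}
top {'fx': 371.81375660618755, 'fy': 371.81375660618755, 'cx': 254.92962372685275, 'cy': 187.07113991564333, 'origin': array([0.32245918, 0.03399617, 1.07421703]), 'rotation': array([ 0.22117754,  0.00276506, -1.57497091])}
{'fx': 292.7181754261113, 'fy': 292.7181754261113, 'cx': 261.4589627356445, 'cy': 191.28290554839938, 'tool_from_camera': array([[-2.98963624e-04,  9.52566586e-01,  3.04330100e-01,
         8.18375747e-02],
       [ 9.99999912e-01,  3.73915744e-04, -1.88006529e-04,
         1.49228981e-04],
       [-2.92882553e-04,  3.04330017e-01, -9.52566614e-01,
        -1.40094059e-01],
       [ 0.00000000e+00,  0.00000000e+00,  0.00000000e+00,
         1.00000000e+00]])}
```

View pics/top0.png

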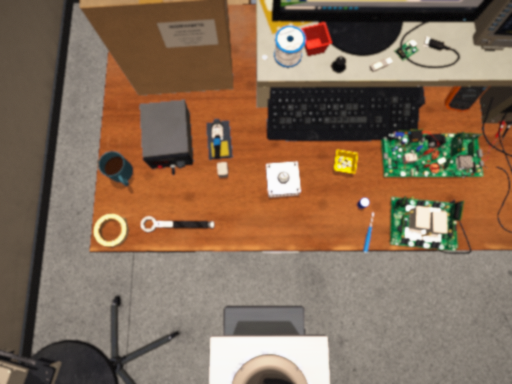

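View pics/side0.png

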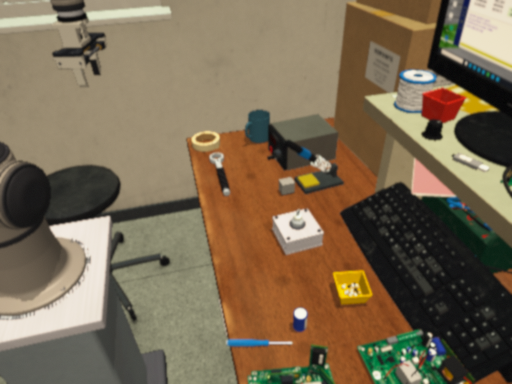

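The top view shows the wrench with its ring near (149,224) and its tail near (213,224). The heat sink is near (283,179), the relay near (222,169) and the capacitor near (363,203). The side view shows the ring near (217,159), the rectifier near (298,220) and the relay near (287,185).

```bash
cat > h.py <<'E'
from cell import robot, optics
import numpy as np, cv2
from scipy.spatial.transform import Rotation as R
def cam(n,st=None):
    m=optics.camera_model(n)
    if n=="wrist":
        T=np.eye(4);T[:3,:3]=R.from_euler('xyz',st["tool_rot"]).as_matrix();T[:3,3]=st["tool_pos"]
        T=T@m["tool_from_camera"]; return m,T[:3,:3],T[:3,3]
    return m,R.from_euler('xyz',m["rotation"]).as_matrix(),np.array(m["origin"])
def ray(c,u,v):
    m,Rm,o=c
    return o,Rm@np.array([(u-m["cx"])/m["fx"],-(v-m["cy"])/m["fy"],-1])
def onz(c,u,v,z):
    o,d=ray(c,u,v); return o+d*(z-o[2])/d[2]
def tri(rays):
    A=0;b=0
    for o,d in rays:
        d=d/np.linalg.norm(d);P=np.eye(3)-np.outer(d,d);A=A+P;b=b+P@o
    return np.linalg.solve(A,b)
def proj(c,p):
    m,Rm,o=c;q=Rm.T@(np.array(p)-o);return np.array([m["cx"]-m["fx"]*q[0]/q[2],m["cy"]+m["fy"]*q[1]/q[2]])
E
python3 - <<'E'
from h import *
t=cam("top");s=cam("side")
print(proj(t,[.139,.506,.243]),proj(s,[.139,.506,.243]))
D=np.load("top0.npz")["d"];S=np.load("side0.npz")["d"]
for n,c,d,pts in(("top",t,D,[(149,224),(143,224),(180,224),(213,224),(283,178),(270,170),(222,169),(363,203),(219,135),(224,150)]),("side",s,S,[(217,159),(221,177),(226,192),(298,220),(287,185),(300,315)])):
    for u,v in pts:
        o,r=ray(c,u,v);print(n,u,v,(o+r*d[v,u]).round(3))
a=cv2.imread("pics/top0.png");b=cv2.imread("pics/side0.png")
f=lambda i,x,y,w,h,k:cv2.resize(i[y:y+h,x:x+w],(w*k,h*k),interpolation=cv2.INTER_CUBIC)
out=np.zeros((600,800,3),np.uint8)
q=f(a,135,210,100,30,8);out[:240,:800]=q
q=f(a,260,155,45,45,8);out[240:600,:360]=q
q=f(b,268,200,60,50,7);out[240:590,370:790]=q
cv2.imwrite("pics/c1.png",out)
E
```

```text
[ 28.95039778 362.26466375] [89.38569389 75.00532661]
top 149 224 [0.455 0.342 0.004]
top 143 224 [0.455 0.36  0.004]
top 180 224 [0.453 0.249 0.022]
top 213 224 [0.454 0.157 0.01 ]
top 283 178 [ 0.574 -0.042  0.069]
top 270 170 [ 0.604 -0.008  0.044]
top 222 169 [0.611 0.131 0.034]
top 363 203 [ 0.507 -0.268  0.041]
top 219 135 [0.723 0.144 0.013]
top 224 150 [0.672 0.127 0.022]
side 217 159 [0.455 0.316 0.019]
side 221 177 [0.45  0.215 0.023]
side 226 192 [0.453 0.155 0.014]
side 298 220 [ 0.582 -0.053  0.06 ]
side 287 185 [0.611 0.117 0.032]
side 300 315 [ 0.511 -0.277  0.04 ]
```

View pics/c1.png

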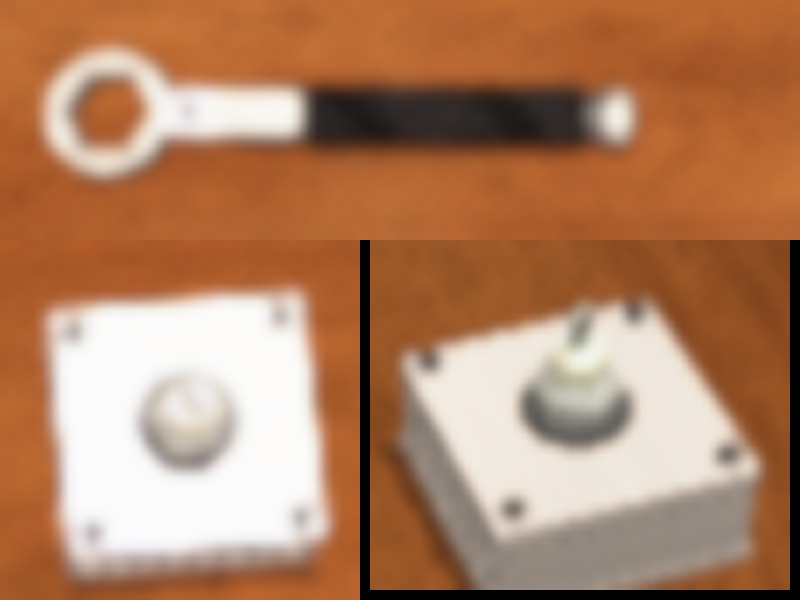

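The ring centre is near (148.4,224) in full-image pixels. The heat sink middle is near (283.4,178) and its yaw is about +0.09 rad. I'll look at the rectifier close up with the wrist camera next.

```bash
cat >> h.py <<'E'
def delta(pos,yaw,base=None):
    st=robot.observe(); Rm=R.from_euler('xyz',st["tool_rot"])
    t=Rm.inv().apply(np.array(pos)-st["tool_pos"])*100
    w=(Rm.inv()*R.from_euler('xyz',[np.pi,0,yaw])).as_rotvec()
    print("t cm",t.round(2),"w",w.round(4),"at",st["tool_pos"].round(4),st["tool_rot"].round(4))
E
python3 - <<'E'
from h import *
t=cam("top");s=cam("side")
print("ring",onz(t,148.4,224,.012),"grip front",onz(t,173.2,224,.015),"back",onz(t,208,224,.015), "tail",onz(t,214,224.5,.01))
print("sink c",[onz(t,260+x/8,155+(y-240)/8,.04).round(4) for x,y in((48,312),(303,292),(328,540),(68,560))])
delta([.52,-.09,.14],.7); delta([.52,-.09,.25],.7)
E
```

```text
ring [0.45428207 0.34175452 0.012     ] grip front [0.45358957 0.269954   0.015     ] back [0.45314047 0.17046558 0.015     ] tail [0.4522409  0.15385214 0.01      ]
sink c [array([0.6232, 0.0036, 0.04  ]), array([ 0.6303, -0.0888,  0.04  ]), array([ 0.5386, -0.0949,  0.04  ]), array([ 0.5318, -0.0025,  0.04  ])]
t cm [-52.54 -47.37  10.37] w [-1.0000e-03  1.4000e-03  2.1738e+00] at [0.1388 0.506  0.2431] [-3.1402e+00 -2.0000e-04  2.8738e+00]
t cm [-52.54 -47.39  -0.63] w [-1.0000e-03  1.4000e-03  2.1738e+00] at [0.1388 0.506  0.2431] [-3.1402e+00 -2.0000e-04  2.8738e+00]
```

Call:
{"name": "play_rows", "arguments": {
  "rows": [
    [-52.5,-47.4,0,0,0,2.174,1],
    [-52.5,-47.4,0,0,0,2.174,1],
    [-52.5,-47.4,0,0,0,2.174,1],
    [-52.5,-47.4,0,0,0,2.174,1],
    [-52.5,-47.4,0,0,0,2.174,1],
    [-52.5,-47.4,0,0,0,2.174,1],
    [-52.5,-47.4,0,0,0,2.174,1],
    [-52.5,-47.4,0,0,0,2.174,1],
    [-52.5,-47.4,0,0,0,2.174,1],
    [-52.5,-47.4,0,0,0,2.174,1],
    [-52.5,-47.4,0,0,0,2.174,1],
    [-52.5,-47.4,0,0,0,2.174,1],
    [-52.5,-47.4,0,0,0,2.174,1],
    [-52.5,-47.4,0,0,0,2.174,1],
    [-52.5,-47.4,0,0,0,2.174,1],
    [-52.5,-47.4,5,0,0,2.174,1],
    [-52.5,-47.4,9,0,0,2.174,1],
    [-52.5,-47.4,10,0,0,2.174,1],
    [-52.5,-47.4,10,0,0,2.174,1],
    [-52.5,-47.4,10,0,0,2.174,1]
  ]
}}

```text
time: 2.1
tool_pos: [0.5208, -0.0899, 0.1453]
tool_rot: [3.139, -0.001, 0.7]
contact_force: [1.0, -0.0, -0.2]
opening: 0.0919
grip_force: 0.0
```

Run:
```python
from h import *
st=robot.observe();print(st["time"],st["tool_pos"],st["tool_rot"],st["qpos"],abs(st["qvel"]).max())
c=cam("wrist",st);p,d=optics.read_camera("wrist")
print(proj(c,[.581,-.0457,.05]))
u,v=proj(c,[.581,-.0457,.05]).astype(int)
q=p[max(v-85,0):v+85,max(u-110,0):u+110,::-1];print(u-110,max(v-85,0))
cv2.imwrite("pics/w1.png",cv2.resize(q,None,fx=3.5,fy=3.5,interpolation=cv2.INTER_CUBIC));cv2.imwrite("w1f.png",p[...,::-1]);np.save("w1d.npy",d);np.save("w1s.npy",np.r_[st["tool_pos"],st["tool_rot"]])
```

```text
2.1 [ 0.52084419 -0.08992427  0.14533014] [ 3.13946197e+00 -1.42084398e-03  7.00026450e-01] [-3.16069387e-01  4.47182809e-01  1.65655638e+00  9.95201024e-05
  1.03529391e+00  5.54651331e-01] 0.01825134917912148
[266.69921892 110.14276284]
156 25
```

View pics/w1.png

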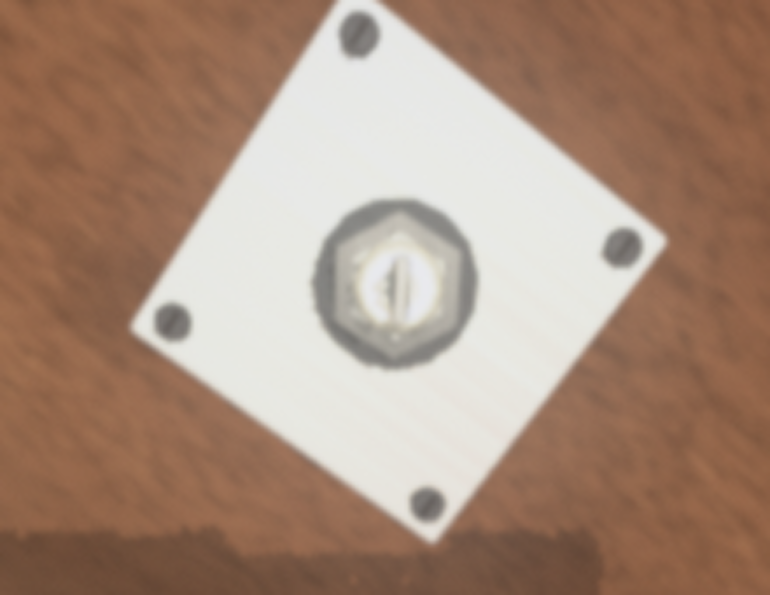

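The close-up shows the washer centred at crop (396,283). The hexagon has corners at the top (400,208) and bottom (396,360) and vertical flats at x=336 and x=461. The tab stands upright in the image, so the rectifier's x axis lies close to the tool's x axis.

Run:
```python
from h import *
s=np.load("w1s.npy");st=dict(tool_pos=s[:3],tool_rot=s[3:]);c=cam("wrist",st)
f=lambda x,y,z:onz(c,156+x/3.5,25+y/3.5,z)
d=np.load("w1d.npy")
for x,y in((250,200),(330,300),(345,290),(398,220),(400,270)):
    u,v=int(156+x/3.5),int(25+y/3.5);o,r=ray(c,u,v);print((o+r*d[v,u]).round(4))
print("washer",f(396,283,.044))
a,b=f(400,208,.053),f(396,360,.053);e=a-b;print("hexmid",(a+b)/2,np.linalg.norm(e),np.arctan2(e[1],e[0]))
a,b=f(405,255,.08),f(403,322,.08);e=a-b;print("tab",(a+b)/2,np.arctan2(e[1],e[0]))
L,T_,Rr,B=f(131,327,.04),f(352,-15,.04),f(668,240,.04),f(434,544,.04)
for p,q in((L,T_),(B,Rr),(L,B),(T_,Rr)):
    e=q-p;print(np.arctan2(e[1],e[0]),np.linalg.norm(e))
h=[f(x,y,.04) for x,y in((359,35),(622,247),(428,504),(173,322))];print("holes mid",np.mean(h,0))
for i,j in((3,0),(2,1),(3,2),(0,1)):
    e=h[j]-h[i];print(np.arctan2(e[1],e[0]),np.linalg.norm(e))
delta([.453,.245,.20],np.pi/2)
```

```text
[ 0.577  -0.0083  0.0392]
[ 0.5724 -0.0357  0.0431]
[ 0.5766 -0.0367  0.0544]
[ 0.5949 -0.0361  0.0536]
[ 0.5869 -0.0428  0.0815]
washer [ 0.58464519 -0.04529026  0.044     ]
hexmid [ 0.58450263 -0.04565256  0.053     ] 0.031850292492803585 0.6808568169050886
tab [ 0.58482834 -0.04587723  0.08      ] 0.6789878970150254
0.06615307586690462 0.08754928592165746
0.07335753698732636 0.08847873695853607
-1.5034053740649391 0.08875086133419248
-1.4928746655336103 0.08811945941450608
holes mid [ 0.58423989 -0.04562822  0.04      ]
0.07231587893043963 0.0740039503120776
0.07580128602316548 0.07390749126159403
-1.4966533001984683 0.07411311980234957
-1.4979590564814331 0.07385540895628404
t cm [ 16.39 -29.99  -5.48] w [ 3.800e-03 -6.000e-04 -8.707e-01] at [ 0.5211 -0.09    0.1458] [ 3.1385e+00 -2.1000e-03  7.0010e-01]
```

Call:
{"name": "play_rows", "arguments": {
  "rows": [
    [0,0,-5,0,0,0,1],
    [4,-8,-5.5,0,0,-0.2,1],
    [8,-15,-5.5,0,0,-0.5,1],
    [16.4,-30,-5.5,0,0,-0.87,1],
    [16.4,-30,-5.5,0,0,-0.87,1],
    [16.4,-30,-5.5,0,0,-0.87,1],
    [16.4,-30,-5.5,0,0,-0.87,1],
    [16.4,-30,-5.5,0,0,-0.87,1],
    [16.4,-30,-5.5,0,0,-0.87,1],
    [16.4,-30,-5.5,0,0,-0.87,1],
    [16.4,-30,-5.5,0,0,-0.87,1],
    [16.4,-30,-5.5,0,0,-0.87,1],
    [16.4,-30,-5.5,0,0,-0.87,1]
  ]
}}

```text
time: 3.45
tool_pos: [0.4525, 0.2443, 0.199]
tool_rot: [3.141, -0.0, 1.568]
contact_force: [0.9, -0.4, 0.9]
opening: 0.0915
grip_force: 0.0
```

Run:
```python
from h import *
st=robot.observe();print(st["time"],st["tool_pos"],st["tool_rot"],st["qpos"],abs(st["qvel"]).max())
c=cam("wrist",st);p,d=optics.read_camera("wrist")
cv2.imwrite("w2f.png",p[...,::-1]);np.save("w2d.npy",d);np.save("w2s.npy",np.r_[st["tool_pos"],st["tool_rot"]])
print(proj(c,[.455,.34,.01]),proj(c,[.455,.157,.01]))
q=p[:300,200:320,::-1];cv2.imwrite("pics/w2.png",cv2.resize(q,None,fx=2,fy=2,interpolation=cv2.INTER_CUBIC))
```

```text
3.45 [0.45249823 0.24434412 0.19901547] [ 3.14116536e+00 -1.37896740e-04  1.56778630e+00] [ 3.46018344e-01  3.63498501e-01  1.62328393e+00 -1.80922334e-05
  1.15436154e+00  3.49035715e-01] 0.004237872978611472
[262.522597    85.01562478] [262.84603801 240.93757721]
```

View pics/w2.png

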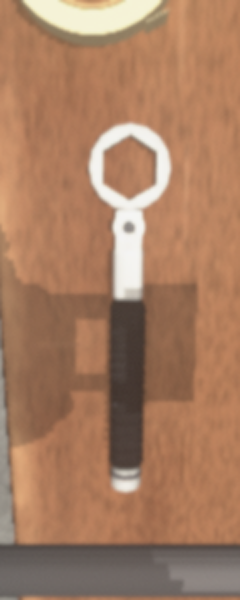

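The wrench is seen from above. The ring is centred at crop (130,166), the hinge pin at (129,227), the grip front at (126,299), the grip back at (126,467) and the tail at (125,490).

Run:
```python
from h import *
s=np.load("w2s.npy");st=dict(tool_pos=s[:3],tool_rot=s[3:]);c=cam("wrist",st);d=np.load("w2d.npy")
f=lambda x,y,z:onz(c,200+x/2,y/2,z)
for x,y in((126,400),(126,340),(128,270),(96,166)):
    u,v=200+x//2,y//2;o,r=ray(c,u,v);print((o+r*d[v,u]).round(4))
r=f(130,166,.012);pn=f(129,227,.015);g=f(126,299,.02);b=f(126,467,.02)
print(r,pn,g,b)
for p in (pn,b):
    e=r-p;print(np.arctan2(e[1],e[0]),np.linalg.norm(e))
t=cam("top")
# two-view ring / grip-front height
print("tri ring",tri([ray(c,265,83),ray(t,148.4,224)]),"grip front",tri([ray(c,263,149.5),ray(t,173.2,224)]))
```

```text
[0.4552 0.2142 0.0189]
[0.4553 0.2499 0.0188]
[0.4565 0.2883 0.0153]
[0.4398 0.3419 0.0135]
[0.45759541 0.34190162 0.012     ] [0.45703436 0.31108547 0.015     ] [0.45533397 0.27321079 0.02      ] [0.45516105 0.17206268 0.02      ]
1.5525919573257039 0.030966910079253607
1.556463973497656 0.17004466899195314
tri ring [0.45632349 0.34277496 0.00634437] grip front [0.45492281 0.27135378 0.00809746]
```

```bash
python3 -c "
from h import *
delta([.456,.242,.020],1.556)"
```

```text
t cm [-0.25  0.35 17.89] w [ 0.0003 -0.0001  0.012 ] at [0.4524 0.2445 0.1989] [ 3.1413e+00 -1.0000e-04  1.5680e+00]
```

Call:
{"name": "play_rows", "arguments": {
  "rows": [
    [-0.25,0.35,4,0,0,0.012,1],
    [-0.25,0.35,9,0,0,0.012,1],
    [-0.25,0.35,13,0,0,0.012,0.6],
    [-0.25,0.35,15.5,0,0,0.012,0.6],
    [-0.25,0.35,17,0,0,0.012,0.6],
    [-0.25,0.35,17.9,0,0,0.012,0.6],
    [-0.25,0.35,17.9,0,0,0.012,0.6],
    [-0.25,0.35,17.9,0,0,0.012,0.6]
  ],
  "squeeze": 40
}}

```text
time: 4.3
tool_pos: [0.4561, 0.2429, 0.0204]
tool_rot: [3.141, -0.0, 1.557]
contact_force: [0.5, -0.3, 0.1]
opening: 0.0553
grip_force: 0.0
```

Call:
{"name": "play_rows", "arguments": {
  "rows": [
    [0,0,0,0,0,0,0.3],
    [0,0,0,0,0,0,0],
    [0,0,0,0,0,0,0],
    [0,0,0,0,0,0,0],
    [0,0,0,0,0,0,0],
    [0,0,0,0,0,0,0],
    [0,0,0,0,0,0,0],
    [0,0,0,0,0,0,0]
  ],
  "squeeze": 40
}}

```text
time: 5.1
tool_pos: [0.4555, 0.2429, 0.0199]
tool_rot: [3.142, -0.0, 1.558]
contact_force: [-2.2, 0.3, 4.8]
opening: 0.0196
grip_force: 40.0
```

Call:
{"name": "play_rows", "arguments": {
  "rows": [
    [0,0,-1,0,0,0,0],
    [0,0,-4,0,0,0,0],
    [0,0,-8,0,0,0,0],
    [0,0,-12,0,0,0,0],
    [0,0,-16,0,0,0,0],
    [0,0,-19,0,0,0,0],
    [0,0,-20,0,0,0,0],
    [0,0,-20,0,0,0,0],
    [0,0,-20,0,0,0,0]
  ]
}}

```text
time: 6.0
tool_pos: [0.4546, 0.2426, 0.218]
tool_rot: [-3.139, 0.001, 1.558]
contact_force: [-0.7, -0.5, -3.5]
opening: 0.0197
grip_force: 40.0
```

Run:
```python
from h import *
st=robot.observe();print(st["time"],st["tool_pos"],st["tool_rot"],st["contact_force"],st["torque"])
c=cam("wrist",st);p,d=optics.read_camera("wrist");np.save("w3d.npy",d);np.save("w3s.npy",np.r_[st["tool_pos"],st["tool_rot"]])
q=p[:150,180:350,::-1];cv2.imwrite("pics/w3.png",cv2.resize(q,None,fx=4,fy=4,interpolation=cv2.INTER_CUBIC))
```

```text
6.0 [0.45461438 0.24255139 0.21802418] [-3.13876983e+00  1.02079616e-03  1.55772911e+00] [-0.68362333 -0.47043823 -3.46045321] [-0.16360941  0.05358065 -0.0085859 ]
```

View pics/w3.png

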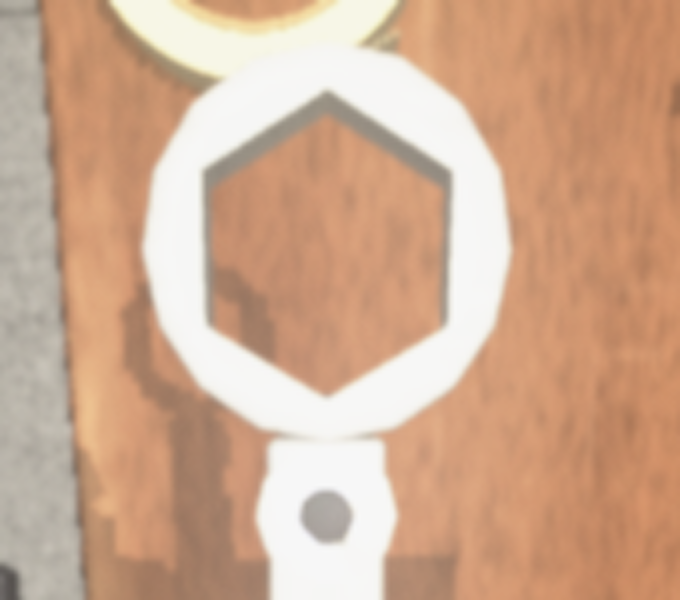

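The ring fills the view. Its hexagon corners are at crop (327,92) and (327,397), with flats at x=204 and x=450. It is in line with the tool's x axis.

Run:
```python
from h import *
d=np.load("w3d.npy");m=optics.camera_model("wrist");T=m["tool_from_camera"]
def P(x,y,dep=None):
    u,v=180+x/4,y/4
    z=dep or d[int(round(v)),int(round(u))]
    q=np.array([(u-m["cx"])/m["fx"]*z,-(v-m["cy"])/m["fy"]*z,-z,1]);return (T@q)[:3]
pts=np.array([P(x,y) for x,y in((170,250),(190,180),(480,250),(470,320),(190,330),(250,80),(400,80),(327,70),(327,415),(260,385),(400,385),(240,110))]);print(pts.round(4))
A=np.c_[pts[:,:2],np.ones(len(pts))];co,*_=np.linalg.lstsq(A,pts[:,2],rcond=None);print("plane",co)
f=lambda x,y:min((P(x,y,z) for z in np.arange(.08,.2,.0002)),key=lambda q:abs(q[2]-co@[q[0],q[1],1]))
a,b=f(327,92),f(327,397);l,r=f(204,246),f(450,246);o=(a+b+l+r)/4
print(a,b,l,r,"ctr",o); print(f(327,516))
h=np.array([P(x,y) for x,y in((300,470),(350,470),(290,590),(370,590))]);print(h.round(4))
```

```text
[[ 0.0983 -0.0171  0.0072]
 [ 0.1054 -0.0144  0.006 ]
 [ 0.0982  0.0188  0.0066]
 [ 0.0906  0.0178  0.0063]
 [ 0.0896 -0.015   0.0062]
 [ 0.1157 -0.0075  0.0073]
 [ 0.1155  0.0092  0.0063]
 [ 0.1167  0.0011  0.0071]
 [ 0.08    0.0011  0.007 ]
 [ 0.0834 -0.0068  0.0055]
 [ 0.0834  0.0098  0.007 ]
 [ 0.1127 -0.0087  0.0073]]
plane [0.01486947 0.00161981 0.00517891]
[0.11445409 0.00110144 0.00691892] [0.08205182 0.001101   0.00644867] [ 0.09866364 -0.01308048  0.00671204] [0.09865518 0.01528297 0.00670495] ctr [0.09845618 0.00110123 0.00669615]
[0.06811069 0.00110075 0.00619978]
[[ 0.0737 -0.0022  0.005 ]
 [ 0.0737  0.0039  0.0046]
 [ 0.0592 -0.0035  0.0052]
 [ 0.0592  0.0064  0.0049]]
```

```bash
cat >> h.py <<'E'
RT=np.array([.0985,.0011])
def tcp_for(ring,yaw):
    c,s=np.cos(yaw),np.sin(yaw)
    return np.array(ring)-RT[0]*np.array([c,s])-RT[1]*np.array([s,-c])
E
python3 -c "
from h import *
p=tcp_for([.5845,-.0456],.68);print(p)
delta([*p,.22],.68)"
```

```text
[ 0.50721741 -0.10668078]
t cm [-34.85   5.73  -0.21] w [-0.0029  0.0029  0.8777] at [0.4545 0.2425 0.2177] [-3.1379e+00  1.3000e-03  1.5577e+00]
```

Call:
{"name": "play_rows", "arguments": {
  "rows": [
    [-2,0.3,0,0,0,0.03,0],
    [-5,0.8,0,0,0,0.1,0],
    [-9,1.5,0,0,0,0.2,0],
    [-13,2.2,0,0,0,0.3,0],
    [-17,2.8,0,0,0,0.42,0],
    [-21,3.5,0,0,0,0.54,0],
    [-25,4.1,0,0,0,0.65,0],
    [-29,4.8,0,0,0,0.75,0],
    [-32,5.3,0,0,0,0.82,0],
    [-34,5.6,0,0,0,0.86,0],
    [-34.85,5.75,0,0,0,0.878,0],
    [-34.85,5.75,2,0,0,0.878,0],
    [-34.85,5.75,5,0,0,0.878,0],
    [-34.85,5.75,8,0,0,0.878,0],
    [-34.85,5.75,9.5,0,0,0.878,0],
    [-34.85,5.75,9.8,0,0,0.878,0],
    [-34.85,5.75,9.8,0,0,0.878,0],
    [-34.85,5.75,9.8,0,0,0.878,0],
    [-34.85,5.75,9.8,0,0,0.878,0]
  ]
}}

```text
time: 7.95
tool_pos: [0.5091, -0.1063, 0.1227]
tool_rot: [3.14, -0.001, 0.68]
contact_force: [-0.3, -0.9, -2.9]
opening: 0.0196
grip_force: 40.0
```

Run:
```python
from h import *
st=robot.observe();print(st["time"],st["tool_pos"],st["tool_rot"],st["contact_force"],st["torque"],st["qpos"])
c=cam("wrist",st);p,d=optics.read_camera("wrist")
q=p[:150,180:350,::-1];cv2.imwrite("pics/w4.png",cv2.resize(q,None,fx=4,fy=4,interpolation=cv2.INTER_CUBIC))
p=tcp_for([.5845,-.0456],.68);delta([*p,.12],.68)
```

```text
7.95 [ 0.50906743 -0.10633232  0.12267132] [ 3.14003737e+00 -1.11041028e-03  6.80085899e-01] [-0.30589837 -0.86597267 -2.90747235] [-0.12323125  0.20837073  0.02211858] [-3.53450005e-01  4.63186312e-01  1.70515749e+00  1.91365207e-04
  9.71344404e-01  5.37153471e-01]
t cm [-0.16 -0.09  0.26] w [ 0.0015 -0.0011  0.    ] at [ 0.509  -0.1064  0.1226] [ 3.14e+00 -1.10e-03  6.80e-01]
```

View pics/w4.png

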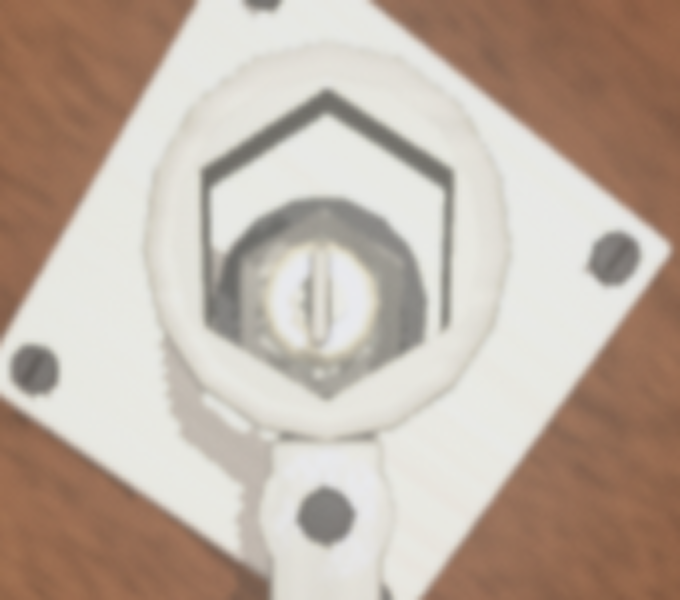

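The hexagon shows through the ring with its corners parallel to the ring's. The washer's top edge is at crop y≈197, its sides are at x≈217 and 427, and the sleeve is centred at (319,300). I'll work out the remaining offset.

Run:
```python
from h import *
def tl(s,u,v,z):
    st=dict(tool_pos=s[:3],tool_rot=s[3:]);p=onz(cam("wrist",st),u,v,z)
    return p.round(4),R.from_euler('xyz',s[3:]).inv().apply(p-s[:3]).round(4)
s1=np.load("w1s.npy");o=robot.observe();s4=np.r_[o["tool_pos"],o["tool_rot"]]
for y in(198,283,368):print("w1",tl(s1,156+396/3.5,25+y/3.5,.044))
k=lambda x,y,z:tl(s4,180+x/4,y/4,z)
print("washer top",k(322,197,.044),"sides",k(217,290,.044),k(427,290,.044))
print("sleeve",k(319,300,.07),k(319,300,.06)); print("tab",k(320,250,.082),k(320,345,.082))
print("hexL/R",k(240,300,.053),k(405,300,.053))
```

```text
w1 (array([ 0.5984, -0.0335,  0.044 ]), array([0.0955, 0.0066, 0.1015]))
w1 (array([ 0.5846, -0.0453,  0.044 ]), array([0.0774, 0.0067, 0.1015]))
w1 (array([ 0.5703, -0.0576,  0.044 ]), array([0.0585, 0.0069, 0.1014]))
washer top (array([ 0.5985, -0.0342,  0.044 ]), array([0.1149, 0.    , 0.0788])) sides (array([ 0.5756, -0.0292,  0.044 ]), array([ 0.1002, -0.0182,  0.0787])) (array([ 0.5985, -0.0576,  0.044 ]), array([0.1002, 0.0182, 0.0788]))
sleeve (array([ 0.5841, -0.0452,  0.07  ]), array([ 0.0968, -0.0004,  0.0527])) (array([ 0.5846, -0.0447,  0.06  ]), array([ 0.0975, -0.0004,  0.0627]))
tab (array([ 0.5887, -0.0417,  0.082 ]), array([ 0.1026, -0.0002,  0.0408])) (array([ 0.5788, -0.0497,  0.082 ]), array([ 0.0899, -0.0002,  0.0407]))
hexL/R (array([ 0.5767, -0.0342,  0.053 ]), array([ 0.098 , -0.0137,  0.0697])) (array([ 0.594 , -0.0556,  0.053 ]), array([0.098 , 0.0139, 0.0698]))
```

Call:
{"name": "play_rows", "arguments": {
  "rows": [
    [-0.18,-0.11,0,0,0,0,0],
    [-0.18,-0.11,0.5,0,0,0,0],
    [-0.18,-0.11,1.5,0,0,0,0],
    [-0.18,-0.11,2.5,0,0,0,0],
    [-0.18,-0.11,3.2,0,0,0,0],
    [-0.18,-0.11,3.8,0,0,0,0],
    [-0.18,-0.11,4,0,0,0,0],
    [-0.18,-0.11,4,0,0,0,0],
    [-0.18,-0.11,4,0,0,0,0]
  ]
}}

```text
time: 8.9
tool_pos: [0.5066, -0.1066, 0.0819]
tool_rot: [3.141, -0.0, 0.68]
contact_force: [0.0, 0.9, -2.7]
opening: 0.0197
grip_force: 40.0
```

Run:
```python
from h import *
st=robot.observe();print(st["time"],st["tool_pos"],st["tool_rot"],st["contact_force"],st["torque"])
c=cam("wrist",st);p,d=optics.read_camera("wrist")
q=p[:150,180:350,::-1];cv2.imwrite("pics/w5.png",cv2.resize(q,None,fx=4,fy=4,interpolation=cv2.INTER_CUBIC))
p=tcp_for([.5845,-.0453],.68);delta([*p,.065],.68)
```

```text
8.9 [ 0.50658129 -0.1066389   0.08186869] [ 3.14129564e+00 -2.86233550e-04  6.79826979e-01] [ 1.73552961e-03  8.60939920e-01 -2.65497534e+00] [-0.09422214  0.14311428 -0.00708056]
t cm [0.06 0.02 1.7 ] w [ 0.0005 -0.0004 -0.0002] at [ 0.5066 -0.1066  0.082 ] [ 3.1411e+00 -4.0000e-04  6.7980e-01]
```

View pics/w5.png

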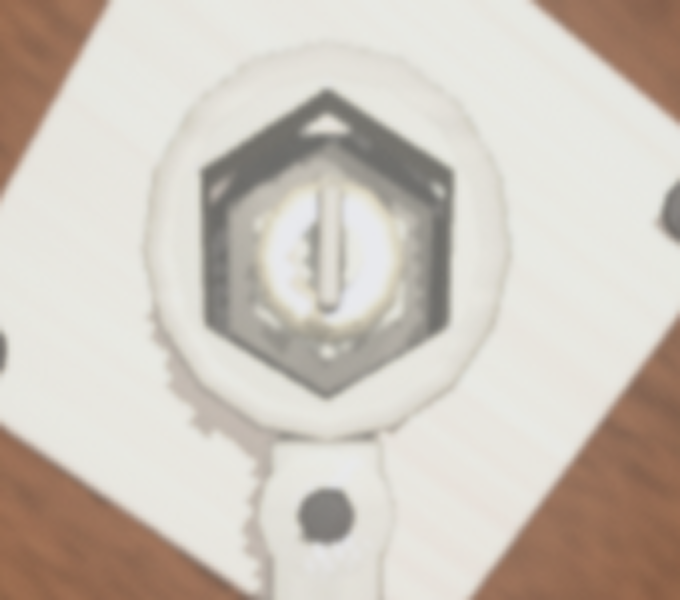

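The ring and hexagon are concentric: the tab is at x=329, the hexagon sides at about 228 and 438, and the ring centre at 327. I'll lower it now.

Call:
{"name": "play_rows", "arguments": {
  "rows": [
    [0.04,0,0.3,0,0,0,0],
    [0.04,0,0.6,0,0,0,0],
    [0.04,0,0.9,0,0,0,0],
    [0.04,0,1.2,0,0,0,0],
    [0.04,0,1.4,0,0,0,0],
    [0.04,0,1.5,0,0,0,0],
    [0.04,0,1.5,0,0,0,0]
  ]
}}

```text
time: 9.65
tool_pos: [0.5066, -0.1064, 0.0665]
tool_rot: [-3.141, 0.0, 0.68]
contact_force: [-1.0, -1.6, -2.8]
opening: 0.0198
grip_force: 40.0
```

Call:
{"name": "play_rows", "arguments": {
  "rows": [
    [0,0,0.1,0,0,0,0],
    [0,0,0.15,0,0,0,0],
    [0,0,0.2,0,0,0,0],
    [0,0,0.2,0,0,0,0]
  ]
}}

```text
time: 10.05
tool_pos: [0.5067, -0.1064, 0.0647]
tool_rot: [3.142, 0.0, 0.68]
contact_force: [-2.1, -2.0, -1.1]
opening: 0.0199
grip_force: 40.0
```

```bash
python3 -c "
from h import *
s=robot.observe();print(s)"
```

```text
{'time': 10.05, 'qpos': array([-3.55150315e-01,  5.45308276e-01,  1.76373806e+00, -9.39055960e-05,
        8.32498221e-01,  5.35921028e-01]), 'qvel': array([ 0.00071854, -0.00115542, -0.00036777, -0.00020512,  0.00223271,
        0.0001918 ]), 'joint_efforts': array([  1.67122554, -47.14464784, -18.28118205,   0.69343206,
        -0.23049164,  -0.10033551]), 'tool_pos': array([ 0.50665177, -0.1064422 ,  0.06474117]), 'tool_rot': array([3.14151584e+00, 3.51622157e-05, 6.79788181e-01]), 'contact_force': array([-2.07948894, -2.0375212 , -1.11244954]), 'torque': array([-0.5069425 ,  0.41072365, -0.08684656]), 'grip_force': 39.999913573265076, 'opening': 0.019910105040999965}
```

Call:
{"name": "play_rows", "arguments": {
  "rows": [
    [-0.06,0,0,0,0,0,0],
    [-0.06,0,0.05,0,0,0,0],
    [-0.06,0,0.05,0,0,0,0]
  ]
}}

```text
time: 10.35
tool_pos: [0.5063, -0.1065, 0.0641]
tool_rot: [-3.141, -0.0, 0.68]
contact_force: [-0.4, -1.2, -3.2]
opening: 0.0196
grip_force: 40.0
```

Call:
{"name": "play_rows", "arguments": {
  "rows": [
    [0,0,0.05,0,0,0,0],
    [0,0,0.1,0,0,0,0],
    [0,0,0.1,0,0,0,0]
  ]
}}

```text
time: 10.65
tool_pos: [0.5063, -0.1066, 0.0633]
tool_rot: [3.141, -0.0, 0.68]
contact_force: [-1.7, 0.6, -0.4]
opening: 0.0196
grip_force: 40.0
```

Call:
{"name": "play_rows", "arguments": {
  "rows": [
    [0,0,0.05,0,0,0,0],
    [0,0,0.05,0,0,0,0],
    [0,0,0.05,0,0,0,0]
  ]
}}

```text
time: 10.95
tool_pos: [0.5063, -0.1068, 0.0629]
tool_rot: [3.141, -0.0, 0.68]
contact_force: [-2.0, -0.6, 0.5]
opening: 0.0201
grip_force: 40.0
```

```bash
cat >> h.py <<'E'
def stat(rect=(.5845,-.0453)):
    s=robot.observe();y=s["tool_rot"][2];r=np.array(s["tool_pos"][:2])-rect;F=s["contact_force"]
    c,sn=np.cos(y),np.sin(y)
    print(s["time"],"pos",s["tool_pos"].round(4),"yaw",round(y,4),"F",F.round(2),"F_tool xy",round(F[0]*c+F[1]*sn,2),round(F[0]*sn-F[1]*c,2),"Mz",s["torque"][2].round(3),"Mz@rect",round(r[0]*F[1]-r[1]*F[0]+s["torque"][2],3),"r",np.linalg.norm(r).round(4))
E
python3 -c "
from h import *
stat()"
```

```text
10.95 pos [ 0.5063 -0.1068  0.0629] yaw 0.6797 F [-1.98 -0.63  0.52] F_tool xy -1.94 -0.76 Mz 0.015 Mz@rect -0.058 r 0.0994
```

Call:
{"name": "play_rows", "arguments": {
  "rows": [
    [0.01,-0.49,0,0,0,0.05,0],
    [0.05,-0.98,0,0,0,0.1,0],
    [0.11,-1.47,0,0,0,0.15,0],
    [0.2,-1.96,0,0,0,0.2,0],
    [0.2,-1.96,0,0,0,0.2,0],
    [0.2,-1.96,0,0,0,0.2,0]
  ]
}}

```text
time: 11.55
tool_pos: [0.4954, -0.0907, 0.0629]
tool_rot: [3.141, 0.0, 0.481]
contact_force: [-3.6, -3.8, 1.2]
opening: 0.0195
grip_force: 40.0
```

```bash
python3 -c "
from h import *
stat()"
```

```text
11.55 pos [ 0.4954 -0.0907  0.0629] yaw 0.4811 F [-3.62 -3.79  1.17] F_tool xy -4.96 1.69 Mz -0.108 Mz@rect 0.065 r 0.1
```

Call:
{"name": "play_rows", "arguments": {
  "rows": [
    [-0.04,-0.49,0,0,0,0.05,0],
    [0.0,-0.98,0,0,0,0.1,0],
    [0.06,-1.47,0,0,0,0.15,0],
    [0.06,-1.47,0,0,0,0.15,0],
    [0.06,-1.47,0,0,0,0.15,0]
  ]
}}

```text
time: 12.05
tool_pos: [0.4895, -0.0774, 0.0629]
tool_rot: [3.141, -0.0, 0.332]
contact_force: [-1.4, -3.5, 1.2]
opening: 0.0196
grip_force: 40.0
```

```bash
python3 -c "
from h import *
stat()"
```

```text
12.05 pos [ 0.4895 -0.0774  0.0629] yaw 0.3319 F [-1.41 -3.47  1.18] F_tool xy -2.46 2.82 Mz -0.031 Mz@rect 0.253 r 0.1002
```

Call:
{"name": "play_rows", "arguments": {
  "rows": [
    [0.0,-0.49,0,0,0,0.05,0],
    [0.03,-0.98,0,0,0,0.1,0],
    [0.09,-1.47,0,0,0,0.15,0],
    [0.18,-1.96,0,0,0,0.2,0],
    [0.18,-1.96,0,0,0,0.2,0],
    [0.18,-1.96,0,0,0,0.2,0]
  ]
}}

```text
time: 12.65
tool_pos: [0.4849, -0.0581, 0.0628]
tool_rot: [3.141, -0.001, 0.132]
contact_force: [-0.4, -3.6, 2.0]
opening: 0.0194
grip_force: 40.0
```

```bash
python3 -c "
from h import *
stat()"
```

```text
12.65 pos [ 0.4849 -0.0581  0.0628] yaw 0.1319 F [-0.4  -3.64  2.04] F_tool xy -0.87 3.56 Mz -0.021 Mz@rect 0.337 r 0.1004
```

Call:
{"name": "play_rows", "arguments": {
  "rows": [
    [0.0,-0.29,0,0,0,0.03,0],
    [0.02,-0.59,0,0,0,0.06,0],
    [0.05,-0.98,0,0,0,0.1,0],
    [0.05,-0.98,0,0,0,0.1,0],
    [0.05,-0.98,0,0,0,0.1,0]
  ]
}}

```text
time: 13.15
tool_pos: [0.4841, -0.0483, 0.0628]
tool_rot: [3.142, -0.001, 0.032]
contact_force: [-1.2, -2.3, 0.4]
opening: 0.0198
grip_force: 40.0
```

```bash
python3 -c "
from h import *
stat()"
```

```text
13.15 pos [ 0.4841 -0.0483  0.0628] yaw 0.0316 F [-1.22 -2.33  0.36] F_tool xy -1.3 2.29 Mz -0.01 Mz@rect 0.22 r 0.1005
```

Call:
{"name": "play_rows", "arguments": {
  "rows": [
    [0.0,-0.2,0,0,0,0.02,0],
    [0.01,-0.39,0,0,0,0.04,0],
    [0.01,-0.59,0,0,0,0.06,0],
    [0.01,-0.59,0,0,0,0.06,0]
  ]
}}

```text
time: 13.55
tool_pos: [0.4841, -0.042, 0.0628]
tool_rot: [3.141, -0.001, -0.031]
contact_force: [2.0, -3.7, 0.2]
opening: 0.0196
grip_force: 40.0
```

```bash
python3 -c "
from h import *
stat()"
```

```text
13.55 pos [ 0.4841 -0.042   0.0628] yaw -0.0307 F [ 1.97 -3.73  0.19] F_tool xy 2.08 3.66 Mz -0.051 Mz@rect 0.317 r 0.1005
```

Call:
{"name": "play_rows", "arguments": {
  "rows": [
    [0.0,-0.1,0,0,0,0.01,0],
    [0.01,-0.2,0,0,0,0.02,0],
    [0.01,-0.3,0,0,0,0.03,0],
    [0.01,-0.3,0,0,0,0.03,0]
  ]
}}

```text
time: 13.95
tool_pos: [0.4842, -0.0391, 0.0628]
tool_rot: [3.142, -0.001, -0.061]
contact_force: [1.4, -4.0, 1.2]
opening: 0.0198
grip_force: 40.0
```

```bash
python3 -c "
from h import *
stat()"
```

```text
13.95 pos [ 0.4842 -0.0391  0.0628] yaw -0.0605 F [ 1.42 -4.    1.19] F_tool xy 1.66 3.91 Mz -0.109 Mz@rect 0.283 r 0.1005
```

Call:
{"name": "play_rows", "arguments": {
  "rows": [
    [0.0,-0.1,0,0,0,0.01,0],
    [0.01,-0.2,0,0,0,0.02,0],
    [0.01,-0.2,0,0,0,0.02,0],
    [0.01,-0.2,0,0,0,0.02,0]
  ]
}}

```text
time: 14.35
tool_pos: [0.4843, -0.0371, 0.0628]
tool_rot: [-3.142, -0.0, -0.08]
contact_force: [1.3, -2.7, 0.1]
opening: 0.0196
grip_force: 40.0
```

```bash
python3 -c "
from h import *
stat()"
```

```text
14.35 pos [ 0.4843 -0.0371  0.0628] yaw -0.0802 F [ 1.26 -2.72  0.06] F_tool xy 1.48 2.61 Mz -0.048 Mz@rect 0.214 r 0.1006
```

Call:
{"name": "play_rows", "arguments": {
  "rows": [
    [0.0,-0.1,0,0,0,0.01,0],
    [0.01,-0.2,0,0,0,0.02,0],
    [0.01,-0.25,0,0,0,0.025,0],
    [0.01,-0.25,0,0,0,0.025,0]
  ]
}}

```text
time: 14.75
tool_pos: [0.4845, -0.0346, 0.0627]
tool_rot: [-3.142, -0.0, -0.105]
contact_force: [1.9, -4.5, 1.9]
opening: 0.0196
grip_force: 40.0
```

```bash
python3 -c "
from h import *
stat()"
```

```text
14.75 pos [ 0.4845 -0.0346  0.0627] yaw -0.1054 F [ 1.92 -4.55  1.87] F_tool xy 2.38 4.32 Mz -0.079 Mz@rect 0.355 r 0.1006
```

Call:
{"name": "play_rows", "arguments": {
  "rows": [
    [0.0,-0.1,0,0,0,0.01,0],
    [0.0,-0.15,0,0,0,0.015,0],
    [0.0,-0.15,0,0,0,0.015,0]
  ]
}}

```text
time: 15.05
tool_pos: [0.4847, -0.0331, 0.0627]
tool_rot: [-3.142, -0.0, -0.12]
contact_force: [1.9, -4.7, 2.0]
opening: 0.0199
grip_force: 40.0
```

```bash
python3 -c "
from h import *
stat()"
```

```text
15.05 pos [ 0.4847 -0.0331  0.0627] yaw -0.1204 F [ 1.89 -4.69  2.01] F_tool xy 2.44 4.43 Mz -0.094 Mz@rect 0.351 r 0.1006
```

Call:
{"name": "play_rows", "arguments": {
  "rows": [
    [0.0,-0.1,0,0,0,0.01,0],
    [0.0,-0.2,0,0,0,0.02,0],
    [0.0,-0.2,0,0,0,0.02,0]
  ]
}}

```text
time: 15.35
tool_pos: [0.4849, -0.0311, 0.0627]
tool_rot: [-3.142, -0.0, -0.141]
contact_force: [2.8, -4.7, 0.9]
opening: 0.0196
grip_force: 40.0
```

```bash
python3 -c "
from h import *
stat()"
```

```text
15.35 pos [ 0.4849 -0.0311  0.0627] yaw -0.1406 F [ 2.82 -4.7   0.94] F_tool xy 3.45 4.26 Mz -0.132 Mz@rect 0.296 r 0.1006
```

Run:
```python
from h import *
st=robot.observe()
c=cam("wrist",st);p,d=optics.read_camera("wrist");np.save("w6s.npy",np.r_[st["tool_pos"],st["tool_rot"]])
q=p[:150,180:350,::-1];cv2.imwrite("pics/w6.png",cv2.resize(q,None,fx=4,fy=4,interpolation=cv2.INTER_CUBIC))
```

```text
(no output)
```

View pics/w6.png

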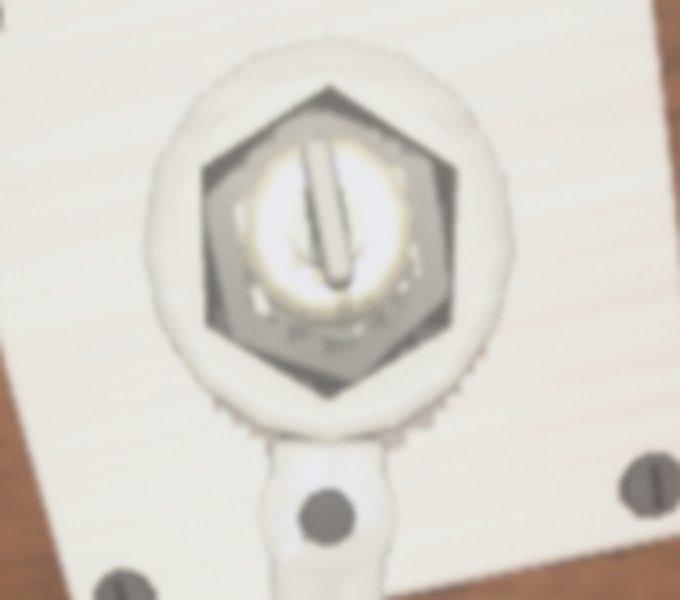

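The tab runs from (316,140) to (342,283), tilted about 0.18–0.2 rad from the handle. The heat sink is at about 0.21 rad, so the rectifier is about at its stop. I'll take finer steps.

Call:
{"name": "play_rows", "arguments": {
  "rows": [
    [0.0,-0.1,0,0,0,0.01,0],
    [0.0,-0.1,0,0,0,0.01,0],
    [0.0,-0.1,0,0,0,0.01,0]
  ]
}}

```text
time: 15.7
tool_pos: [0.4851, -0.0302, 0.0627]
tool_rot: [-3.142, -0.0, -0.15]
contact_force: [2.4, -4.4, 2.6]
opening: 0.0196
grip_force: 40.0
```

```bash
python3 -c "
from h import *
stat()"
```

```text
15.7 pos [ 0.4851 -0.0302  0.0627] yaw -0.1501 F [ 2.43 -4.37  2.62] F_tool xy 3.06 3.96 Mz -0.052 Mz@rect 0.346 r 0.1006
```

Call:
{"name": "play_rows", "arguments": {
  "rows": [
    [0.02,-0.1,0,0,0,0.01,0],
    [0.04,-0.2,0,0,0,0.02,0],
    [0.04,-0.2,0,0,0,0.02,0]
  ]
}}

```text
time: 16.0
tool_pos: [0.4854, -0.0282, 0.0627]
tool_rot: [3.142, 0.001, -0.17]
contact_force: [0.2, -5.4, 2.5]
opening: 0.0193
grip_force: 40.0
```

```bash
python3 -c "
from h import *
stat()"
```

```text
16.0 pos [ 0.4854 -0.0282  0.0627] yaw -0.1704 F [ 0.24 -5.4   2.47] F_tool xy 1.15 5.28 Mz -0.037 Mz@rect 0.494 r 0.1006
```

Call:
{"name": "play_rows", "arguments": {
  "rows": [
    [0.01,-0.1,0,0,0,0.01,0],
    [0.01,-0.1,0,0,0,0.01,0],
    [0.01,-0.1,0,0,0,0.01,0]
  ]
}}

```text
time: 16.3
tool_pos: [0.4856, -0.0273, 0.0626]
tool_rot: [3.141, 0.001, -0.18]
contact_force: [0.0, -5.5, 1.6]
opening: 0.0197
grip_force: 40.0
```

```bash
python3 -c "
from h import *
stat()"
```

```text
16.3 pos [ 0.4856 -0.0273  0.0626] yaw -0.1801 F [ 0.04 -5.54  1.61] F_tool xy 1.03 5.44 Mz -0.031 Mz@rect 0.516 r 0.1005
```

Call:
{"name": "play_rows", "arguments": {
  "rows": [
    [0.01,-0.1,0,0,0,0.01,0],
    [0.01,-0.15,0,0,0,0.015,0],
    [0.01,-0.15,0,0,0,0.015,0]
  ]
}}

```text
time: 16.6
tool_pos: [0.4858, -0.0259, 0.0626]
tool_rot: [3.141, 0.001, -0.195]
contact_force: [-1.0, -5.5, 2.2]
opening: 0.0197
grip_force: 40.0
```

```bash
python3 -c "
from h import *
stat()"
```

```text
16.6 pos [ 0.4858 -0.0259  0.0626] yaw -0.195 F [-0.99 -5.49  2.17] F_tool xy 0.09 5.58 Mz -0.011 Mz@rect 0.55 r 0.1006
```

```bash
cat > ecc.py <<'E'
from h import *
st=robot.observe();p,_=optics.read_camera("wrist");cv2.imwrite("cur.png",p[...,::-1])
q=cv2.resize(p[:150,180:350,::-1],None,fx=4,fy=4,interpolation=cv2.INTER_CUBIC);cv2.imwrite("curcrop.png",q)
a=cv2.cvtColor(cv2.imread("pics/w6.png"),cv2.COLOR_BGR2GRAY).astype(np.float32);b=cv2.cvtColor(q,cv2.COLOR_BGR2GRAY).astype(np.float32)
def run(name,mk,cx,cy):
    W=np.eye(2,3,dtype=np.float32)
    cc,W=cv2.findTransformECC(a,b,W,cv2.MOTION_EUCLIDEAN,(3,300,1e-7),mk,5)
    print(name,"cc",round(cc,4),"rot",round(float(np.arctan2(W[1,0],W[0,0])),4),"shift at",(W@[cx,cy,1]-[cx,cy]).round(1))
z=lambda:np.zeros(a.shape,np.uint8)
m=z();cv2.circle(m,(327,215),75,255,-1);run("sleeve",m,327,215)
m=z();cv2.circle(m,(327,243),165,255,-1);cv2.circle(m,(327,243),118,0,-1);run("ring",m,327,243)
m=z();cv2.circle(m,(327,517),42,255,-1);m[420:600,255:400]=255;run("neck",m,327,517)
print("tool yaw",st["tool_rot"][2]-np.load("w6s.npy")[5])
E
python3 ecc.py
```

```text
sleeve cc 0.9937 rot -0.0328 shift at [-1.8 -0.4]
ring cc 0.996 rot -0.0038 shift at [-1.8 -0.2]
neck cc 0.9905 rot -0.0026 shift at [-0.9 -0. ]
tool yaw -0.0544532075645241
```

Call:
{"name": "play_rows", "arguments": {
  "rows": [
    [0.01,-0.1,0,0,0,0.01,0],
    [0.01,-0.2,0,0,0,0.02,0],
    [0.01,-0.2,0,0,0,0.02,0]
  ]
}}

```text
time: 16.95
tool_pos: [0.4862, -0.024, 0.0626]
tool_rot: [3.141, 0.001, -0.215]
contact_force: [-0.4, -6.6, 2.7]
opening: 0.0194
grip_force: 40.0
```

```bash
(echo "from h import *
stat()"; cat ecc.py) | python3 -
```

```text
16.95 pos [ 0.4862 -0.024   0.0626] yaw -0.215 F [-0.41 -6.57  2.68] F_tool xy 1.0 6.5 Mz -0.036 Mz@rect 0.618 r 0.1005
sleeve cc 0.9931 rot -0.0449 shift at [-2.2 -0.3]
ring cc 0.9949 rot -0.0055 shift at [-2.2 -0.1]
neck cc 0.9667 rot -0.0031 shift at [-0.9  0.5]
tool yaw -0.07444644548282131
```

Call:
{"name": "play_rows", "arguments": {
  "rows": [
    [0.01,-0.1,0,0,0,0.01,0],
    [0.02,-0.2,0,0,0,0.02,0],
    [0.02,-0.3,0,0,0,0.03,0],
    [0.02,-0.3,0,0,0,0.03,0]
  ]
}}

```text
time: 17.4
tool_pos: [0.4869, -0.0212, 0.0626]
tool_rot: [3.141, 0.001, -0.245]
contact_force: [-1.0, -7.5, 2.1]
opening: 0.0196
grip_force: 40.0
```

```bash
(echo "from h import *
stat()"; cat ecc.py) | python3 -
```

```text
17.4 pos [ 0.4869 -0.0212  0.0626] yaw -0.2448 F [-0.95 -7.51  2.14] F_tool xy 0.9 7.52 Mz 0.112 Mz@rect 0.868 r 0.1006
sleeve cc 0.993 rot -0.0673 shift at [-3.2 -0.3]
ring cc 0.9932 rot -0.0077 shift at [-3.1 -0.3]
neck cc 0.9771 rot -0.0065 shift at [-0.9  0.1]
tool yaw -0.10420202962777192
```

Call:
{"name": "play_rows", "arguments": {
  "rows": [
    [0.0,-0.07,0,0,0,0.01,0],
    [0.0,-0.15,0,0,0,0.02,0],
    [0.0,-0.15,0,0,0,0.02,0]
  ]
}}

```text
time: 17.75
tool_pos: [0.4873, -0.0196, 0.0626]
tool_rot: [3.141, 0.001, -0.265]
contact_force: [0.1, -5.4, 3.5]
opening: 0.0197
grip_force: 40.0
```

```bash
(echo "from h import *
stat()"; cat ecc.py) | python3 -
```

```text
17.75 pos [ 0.4873 -0.0196  0.0626] yaw -0.2646 F [ 0.13 -5.41  3.54] F_tool xy 1.54 5.19 Mz 0.177 Mz@rect 0.7 r 0.1006
sleeve cc 0.9927 rot -0.0842 shift at [-6.5 -0.2]
ring cc 0.9918 rot -0.0121 shift at [-5.7 -0.3]
neck cc 0.978 rot -0.0073 shift at [-2.4  0.4]
tool yaw -0.12402642253579477
```

Call:
{"name": "play_rows", "arguments": {
  "rows": [
    [0.01,-0.15,0,0,0,0.01,0],
    [0.02,-0.25,0,0,0,0.02,0],
    [0.02,-0.25,0,0,0,0.02,0]
  ]
}}

```text
time: 18.1
tool_pos: [0.4879, -0.0175, 0.0625]
tool_rot: [3.14, 0.002, -0.285]
contact_force: [-1.4, -8.5, 2.8]
opening: 0.0198
grip_force: 40.0
```

```bash
(echo "from h import *
stat()"; cat ecc.py) | python3 -
```

```text
18.1 pos [ 0.4879 -0.0175  0.0625] yaw -0.2846 F [-1.41 -8.49  2.78] F_tool xy 1.03 8.55 Mz 0.075 Mz@rect 0.934 r 0.1005
sleeve cc 0.9897 rot -0.0971 shift at [-4.  -0.1]
ring cc 0.9894 rot -0.0129 shift at [-3.9 -0.4]
neck cc 0.9826 rot -0.0014 shift at [-1.6  0.1]
tool yaw -0.14405058879696742
```

Call:
{"name": "play_rows", "arguments": {
  "rows": [
    [0.01,-0.1,0,0,0,0.01,0],
    [0.02,-0.22,0,0,0,0.02,0],
    [0.02,-0.22,0,0,0,0.02,0]
  ]
}}

```text
time: 18.45
tool_pos: [0.4885, -0.0154, 0.0624]
tool_rot: [3.14, 0.002, -0.305]
contact_force: [-2.2, -6.3, 2.9]
opening: 0.0197
grip_force: 40.0
```

```bash
(echo "from h import *
stat()"; cat ecc.py) | python3 -
```

```text
18.45 pos [ 0.4885 -0.0154  0.0624] yaw -0.3048 F [-2.17 -6.33  2.93] F_tool xy -0.17 6.69 Mz -0.012 Mz@rect 0.66 r 0.1006
sleeve cc 0.987 rot -0.1161 shift at [-2.2 -0.6]
ring cc 0.9869 rot -0.0097 shift at [-2.3 -0.5]
neck cc 0.9817 rot -0.0021 shift at [-0.1  0.8]
tool yaw -0.16426020344813352
```

Run:
```python
from h import *
st=robot.observe();p,d=optics.read_camera("wrist");m=optics.camera_model("wrist");T=m["tool_from_camera"]
v,u=np.mgrid[0:384,0:512];z=d
P=np.stack([(u-m["cx"])/m["fx"]*z,-(v-m["cy"])/m["fy"]*z,-z,np.ones_like(z)],-1)@T.T
def fit(name,mask):
    q=P[mask&(d>0)][:,:3];
    A=np.c_[q[:,:2]-q[:,:2].mean(0),np.ones(len(q))];co,*_=np.linalg.lstsq(A,q[:,2],rcond=None);print(name,len(q),q.mean(0).round(4),"slopes,z",co.round(4),"sd",(q[:,2]-A@co).std().round(4))
rr=np.hypot(u-262,v-60.5);fit("ring",(rr>33)&(rr<41)&(abs(u-262)>12))
fit("neck",(abs(u-262)<10)&(v>118)&(v<145)&(d<.2))
fit("sink L",(u>185)&(u<205)&(v>60)&(v<110)); fit("sink R",(u>325)&(u<340)&(v>30)&(v<90))
fit("hexshoulder",(abs(np.hypot(u-262,v-58)-23.5)<2))
print(st["tool_rot"])
```

```text
ring 1453 [0.0997 0.     0.0061] slopes,z [-0.0579 -0.0296  0.0061] sd 0.003
neck 494 [0.0682 0.     0.003 ] slopes,z [-0.053   0.0358  0.003 ] sd 0.0009
sink L 927 [ 0.09   -0.0352  0.0235] slopes,z [-0.0452 -0.5428  0.0235] sd 0.0035
sink R 823 [0.102  0.0361 0.0231] slopes,z [0.0019 0.0274 0.0231] sd 0.0007
hexshoulder 593 [1.005e-01 1.000e-04 3.200e-03] slopes,z [-0.0383  0.1534  0.0032] sd 0.0054
[ 3.14040035e+00  2.38955797e-03 -3.04664144e-01]
```

Run:
```python
from h import *
a=cv2.cvtColor(cv2.imread("pics/w5.png"),cv2.COLOR_BGR2GRAY).astype(np.float32)
m=np.zeros(a.shape,np.uint8);cv2.circle(m,(328,250),100,255,-1)
for n,g in(("pics/w6.png",-.19),("curcrop.png",-.3)):
    b=cv2.cvtColor(cv2.imread(n),cv2.COLOR_BGR2GRAY).astype(np.float32)
    for g0 in(g,g+.08,g-.08):
        k=1.1;c,s=k*np.cos(g0),k*np.sin(g0);M=np.array([[c,-s],[s,c]]);t=np.array([328,218])-M@[328,250]
        W=np.c_[M,t].astype(np.float32)
        cc,W=cv2.findTransformECC(a,b,W,cv2.MOTION_AFFINE,(3,500,1e-7),m,7)
        print(n,g0,round(cc,4),"rot",np.arctan2(W[1,0]-W[0,1],W[0,0]+W[1,1]).round(4),"scale",np.sqrt(np.linalg.det(W[:,:2])).round(3))
cv2.imwrite("pics/w7.png",cv2.resize(cv2.imread("curcrop.png")[30:450,120:540],(600,600)))
```

```text
pics/w6.png -0.19 0.9298 rot -0.2248 scale 1.175
pics/w6.png -0.11 0.9298 rot -0.2248 scale 1.174
pics/w6.png -0.27 0.9298 rot -0.2252 scale 1.175
curcrop.png -0.3 0.9247 rot -0.3429 scale 1.194
curcrop.png -0.21999999999999997 0.9248 rot -0.3431 scale 1.193
curcrop.png -0.38 0.9248 rot -0.3431 scale 1.193
```

View pics/w7.png

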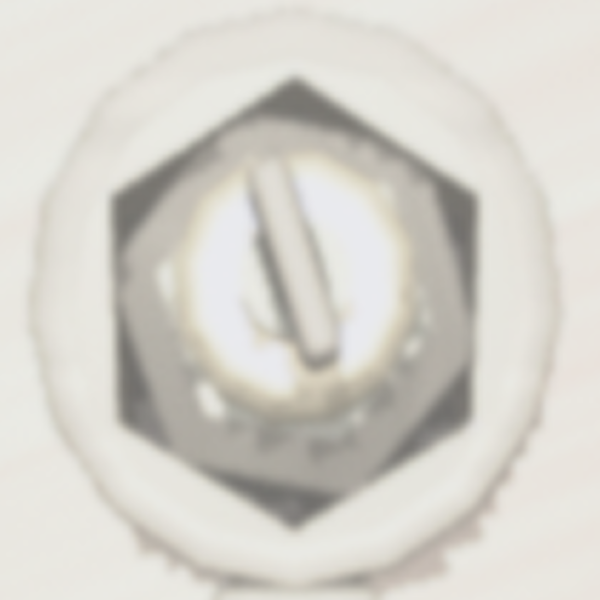

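The hexagon has turned about 0.34 rad inside the ring. The hex contact is soft and close to camming out, so I should load the hinge with less side force and more couple. I'll back off first and grip harder.

Call:
{"name": "play_rows", "arguments": {
  "rows": [
    [0,0.4,0,0,0,-0.04,0],
    [0.03,0.9,0,0,0,-0.1,0],
    [0.03,0.9,0.05,0,0,-0.1,0],
    [0.03,0.9,0.1,0,0,-0.1,0],
    [0.03,0.9,0.1,0,0,-0.1,0]
  ],
  "squeeze": 60
}}

```text
time: 19.05
tool_pos: [0.4864, -0.0233, 0.0617]
tool_rot: [-3.141, 0.002, -0.208]
contact_force: [-3.2, -3.8, 7.2]
opening: 0.0195
grip_force: 60.2
```

```bash
(echo "from h import *
stat()"; cat ecc.py) | python3 -
```

```text
19.05 pos [ 0.4864 -0.0233  0.0617] yaw -0.2075 F [-3.23 -3.8   7.2 ] F_tool xy -2.38 4.39 Mz -0.494 Mz@rect -0.05 r 0.1006
sleeve cc 0.9799 rot -0.0732 shift at [12.5 -1.3]
ring cc 0.9833 rot 0.0141 shift at [11.5 -0.8]
neck cc 0.9799 rot 0.0177 shift at [7.  1.6]
tool yaw -0.06692657123775891
```

Call:
{"name": "play_rows", "arguments": {
  "rows": [
    [0,-0.2,0,0,0,0.04,0],
    [0.02,-0.4,0,0,0,0.07,0],
    [0.04,-0.65,0,0,0,0.1,0],
    [0.04,-0.65,0,0,0,0.1,0]
  ]
}}

```text
time: 19.5
tool_pos: [0.4882, -0.0165, 0.0617]
tool_rot: [3.141, 0.002, -0.305]
contact_force: [-3.1, -1.4, 5.4]
opening: 0.0192
grip_force: 60.2
```

```bash
(echo "from h import *
stat()"; cat ecc.py) | python3 -
```

```text
19.5 pos [ 0.4882 -0.0165  0.0617] yaw -0.3051 F [-3.13 -1.45  5.35] F_tool xy -2.55 2.32 Mz 0.506 Mz@rect 0.736 r 0.1006
sleeve cc 0.9908 rot -0.1295 shift at [-14.4  -0.6]
ring cc 0.9842 rot -0.0211 shift at [-11.8  -0.7]
neck cc 0.9752 rot -0.0145 shift at [-6.6  1.5]
tool yaw -0.16447321057355224
```

Call:
{"name": "play_rows", "arguments": {
  "rows": [
    [0.01,-0.1,0,0,0,0.01,0],
    [0.01,-0.2,0,0,0,0.02,0],
    [0.01,-0.3,0,0,0,0.03,0],
    [0.01,-0.3,0,0,0,0.03,0]
  ]
}}

```text
time: 19.95
tool_pos: [0.489, -0.0141, 0.0617]
tool_rot: [3.141, 0.002, -0.335]
contact_force: [-4.0, -3.8, 6.2]
opening: 0.0192
grip_force: 60.1
```

```bash
(echo "from h import *
stat()"; cat ecc.py) | python3 -
```

```text
19.95 pos [ 0.489  -0.0141  0.0617] yaw -0.335 F [-4.01 -3.82  6.21] F_tool xy -2.53 4.93 Mz 0.372 Mz@rect 0.862 r 0.1005Traceback (most recent call last):
  File "<stdin>", line 12, in <module>
  File "<stdin>", line 9, in run
cv2.error: OpenCV(4.12.0) /io/opencv/modules/video/src/ecc.cpp:589: error: (-7:Iterations do not converge) The algorithm stopped before its convergence. The correlation is going to be minimized. Images may be uncorrelated or non-overlapped in function 'findTransformECC'
```

Call:
{"name": "play_rows", "arguments": {
  "rows": [
    [0.0,-0.05,0,0,0,0.015,0],
    [0.01,-0.12,0,0,0,0.03,0],
    [0.01,-0.15,0,0,0,0.04,0],
    [0.01,-0.15,0,0,0,0.04,0]
  ]
}}

```text
time: 20.4
tool_pos: [0.4897, -0.0121, 0.0617]
tool_rot: [-3.141, 0.002, -0.376]
contact_force: [-2.5, 1.5, 5.7]
opening: 0.0195
grip_force: 60.0
```

```bash
python3 - <<'E'
s=open("ecc.py").read()
s=s.replace("W=np.eye(2,3,dtype=np.float32)","""g=.7*(st["tool_rot"][2]-np.load("w6s.npy")[5]) if name=="sleeve" else 0
    c,n=np.cos(g),np.sin(g);M=np.array([[c,-n],[n,c]]);W=np.c_[M,np.array([cx,cy])-M@[cx,cy]].astype(np.float32)""").replace("st=robot","stat();st=robot",1)
s=s.replace("def run","def run0").replace("z=lambda","def run(*k):\n    try: run0(*k)\n    except cv2.error: print(k[0],'fail')\nz=lambda")
open("ecc.py","w").write(s)
E
python3 ecc.py
```

```text
20.4 pos [ 0.4897 -0.0121  0.0617] yaw -0.3761 F [-2.46  1.49  5.65] F_tool xy -2.84 -0.48 Mz 0.009 Mz@rect -0.05 r 0.1004
sleeve fail
ring fail
neck cc 0.9603 rot -0.0797 shift at [-1.1  1.6]
tool yaw -0.23554369127926544
```

```bash
cat > ecc2.py <<'E'
from h import *
stat();st=robot.observe();p,_=optics.read_camera("wrist")
q=cv2.resize(p[:150,180:350,::-1],None,fx=4,fy=4,interpolation=cv2.INTER_CUBIC)
g=lambda i:cv2.cvtColor(i,cv2.COLOR_BGR2GRAY).astype(np.float32)
a=g(cv2.imread("pics/w6.png"));b=g(q)
def run(name,mk,c,piv,gs):
    best=None
    for y in gs:
        k,n=np.cos(y),np.sin(y);M=np.array([[k,-n],[n,k]]);W=np.c_[M,np.array(piv)-M@piv].astype(np.float32)
        try: cc,W=cv2.findTransformECC(a,b,W,cv2.MOTION_EUCLIDEAN,(3,300,1e-7),mk,5)
        except cv2.error: continue
        if best is None or cc>best[0]: best=(cc,W)
    if best is None: return print(name,"fail")
    cc,W=best;print(name,"cc",round(cc,4),"rot",np.arctan2(W[1,0],W[0,0]).round(4),"shift",(W@[*c,1]-c).round(1))
z=lambda:np.zeros(a.shape,np.uint8);gs=np.arange(-.36,.13,.06)
m=z();cv2.circle(m,(327,243),165,255,-1);cv2.circle(m,(327,243),115,0,-1);m[440:,:]=0
run("ring",m,(327,243),(327,517),gs)
m=z();m[540:600,262:392]=255;run("handle",m,(327,570),(327,570),[0])
m=z();cv2.circle(m,(327,215),75,255,-1)
for dx in(0,-50):
    run("sleeve",m,(327,215),(327,517),gs) if dx else run("sleeve",m,(327,215),(327,215),gs)
print("tool yaw",st["tool_rot"][2]-np.load("w6s.npy")[5])
E
python3 ecc2.py
```

```text
20.45 pos [ 0.4897 -0.0121  0.0617] yaw -0.376 F [-2.96  1.07  5.21] F_tool xy -3.14 0.09 Mz -0.003 Mz@rect -0.007 r 0.1004
ring cc 0.9782 rot -0.1321 shift [-33.6   1.7]
handle cc 0.8973 rot 0.007 shift [-0.1 -0.1]
sleeve fail
sleeve cc 0.9887 rot -0.2283 shift [-39.1   1.5]
tool yaw -0.2354220159456626
```

The ring has turned 0.13 rad relative to the handle and the load is gone, so the hinge has broken away. I'll follow the handle round about the pin and stop short of its end stop.

Call:
{"name": "play_rows", "arguments": {
  "rows": [
    [0.01,-0.2,0,0,0,0.03,0],
    [0.02,-0.41,0,0,0,0.06,0],
    [0.03,-0.55,0,0,0,0.08,0],
    [0.03,-0.55,0,0,0,0.08,0],
    [0.03,-0.55,0,0,0,0.08,0]
  ]
}}

```text
time: 21.0
tool_pos: [0.4918, -0.0079, 0.0616]
tool_rot: [3.141, 0.002, -0.456]
contact_force: [-2.8, -4.1, 3.7]
opening: 0.0195
grip_force: 60.0
```

```bash
python3 ecc2.py
```

```text
21.0 pos [ 0.4918 -0.0079  0.0616] yaw -0.456 F [-2.76 -4.05  3.67] F_tool xy -0.69 4.85 Mz -0.124 Mz@rect 0.355 r 0.0999
ring cc 0.975 rot -0.2592 shift [-63.1   7.5]
handle cc 0.8274 rot -0.0416 shift [ 2.1 -0.7]
sleeve fail
sleeve cc 0.9728 rot -0.2891 shift [-70.8   5.9]
tool yaw -0.3154436475562499
```

Broken away fully, and the rectifier is home. I'll ease the ring back into its free play, then lift it.

Call:
{"name": "play_rows", "arguments": {
  "rows": [
    [0,0,0,0,0,0,0],
    [0.03,0.4,0,0,0,-0.04,0],
    [0.08,0.78,0,0,0,-0.08,0],
    [0.15,1.2,-0.05,0,0,-0.13,0],
    [0.15,1.2,-0.1,0,0,-0.13,0],
    [0.15,1.2,-0.1,0,0,-0.13,0]
  ]
}}

```text
time: 21.65
tool_pos: [0.4881, -0.0194, 0.0624]
tool_rot: [3.141, 0.002, -0.327]
contact_force: [-2.9, -2.2, 2.2]
opening: 0.0196
grip_force: 60.1
```

```bash
python3 ecc2.py
```

```text
21.65 pos [ 0.4881 -0.0194  0.0624] yaw -0.3271 F [-2.92 -2.23  2.23] F_tool xy -2.04 3.05 Mz -0.344 Mz@rect -0.053 r 0.0998
ring cc 0.9875 rot -0.2166 shift [-57.2   8.4]
handle cc 0.8759 rot -0.0134 shift [ 3.5 -1.6]
sleeve fail
sleeve cc 0.9753 rot -0.2205 shift [-64.1   8.8]
tool yaw -0.18653231989458585
```

Call:
{"name": "play_rows", "arguments": {
  "rows": [
    [-0.04,0.12,0,0,0,0.01,0],
    [-0.06,0.2,-0.1,0,0,0.01,0],
    [-0.06,0.2,-0.3,0,0,0.01,0],
    [-0.06,0.2,-0.3,0,0,0.01,0]
  ]
}}

```text
time: 22.1
tool_pos: [0.4877, -0.0208, 0.0655]
tool_rot: [-3.141, 0.0, -0.335]
contact_force: [2.9, 2.3, -5.3]
opening: 0.0191
grip_force: 60.1
```

```bash
python3 ecc2.py
```

```text
22.1 pos [ 0.4877 -0.0208  0.0655] yaw -0.3346 F [ 2.94  2.27 -5.27] F_tool xy 2.03 -3.11 Mz 0.352 Mz@rect 0.06 r 0.0998
ring cc 0.9836 rot -0.2577 shift [-76.8  12.2]
handle cc 0.8241 rot -0.0568 shift [-4.7 -3.5]
sleeve cc 0.4394 rot 0.0583 shift [21.5  1.8]
sleeve cc 0.9728 rot -0.2469 shift [-82.7  13.1]
tool yaw -0.19405906076117763
```

Call:
{"name": "play_rows", "arguments": {
  "rows": [
    [0.03,-0.1,0,0,0,0,0],
    [0.03,-0.1,-0.2,0,0,0,0],
    [0.03,-0.1,-0.5,0,0,0,0],
    [0.03,-0.1,-0.5,0,0,0,0]
  ],
  "squeeze": 25
}}

```text
time: 22.55
tool_pos: [0.4883, -0.0206, 0.0711]
tool_rot: [-3.141, -0.0, -0.335]
contact_force: [2.0, 0.3, -4.3]
opening: 0.0199
grip_force: 25.0
```

```bash
python3 ecc2.py
```

```text
22.55 pos [ 0.4883 -0.0206  0.0711] yaw -0.3353 F [ 1.96  0.35 -4.31] F_tool xy 1.74 -0.97 Mz 0.188 Mz@rect 0.107 r 0.0993
ring cc 0.8695 rot -0.2327 shift [-75.4  21.3]
handle cc 0.8769 rot -0.0264 shift [ -3.6 -10.5]
sleeve fail
sleeve cc 0.9763 rot -0.2673 shift [-81.   23.5]
tool yaw -0.19473714522612728
```

Call:
{"name": "play_rows", "arguments": {
  "rows": [
    [0,0,-0.4,0,0,0,0],
    [0,0,-0.8,0,0,0,0],
    [0,0,-1.2,0,0,0,0],
    [0,0,-1.6,0,0,0,0],
    [0,0,-1.6,0,0,0,0]
  ],
  "squeeze": 40
}}

```text
time: 23.1
tool_pos: [0.4907, -0.0213, 0.0879]
tool_rot: [-3.141, -0.006, -0.335]
contact_force: [8.5, -0.7, -7.3]
opening: 0.0195
grip_force: 40.0
```

```bash
python3 ecc2.py
```

```text
23.1 pos [ 0.4907 -0.0213  0.0879] yaw -0.3354 F [ 8.48 -0.65 -7.26] F_tool xy 8.22 -2.18 Mz 0.16 Mz@rect 0.017 r 0.0968
ring cc 0.6815 rot 0.7269 shift [-53.2  52. ]
handle cc 0.8488 rot 0.0672 shift [ -2.7 -16.2]
sleeve cc 0.8862 rot 0.7856 shift [-63.2  67.1]
sleeve cc 0.9283 rot -0.3029 shift [-80.7  62.3]
tool yaw -0.19484835259328337
```

```bash
cat > tilt.py <<'E'
from h import *
st=robot.observe();p,d=optics.read_camera("wrist");m=optics.camera_model("wrist");T=m["tool_from_camera"]
v,u=np.mgrid[0:384,0:512]
P=(np.stack([(u-m["cx"])/m["fx"]*d,-(v-m["cy"])/m["fy"]*d,-d,np.ones_like(d)],-1)@T.T)[...,:3]
W=P@R.from_euler('xyz',st["tool_rot"]).as_matrix().T+st["tool_pos"]
stat()
for x0 in np.arange(.02,.135,.005):
    s=(abs(P[...,0]-x0)<.0025)&(d>0)&(abs(P[...,1]+.004)<.035)
    # top of surface above sink
    q=W[s];pp=P[s]
    if len(q)<20: continue
    b=q[:,2]>.047; k=pp[b]
    print(f"{x0:.3f}",int(b.sum()),"y",np.percentile(k[:,1],[2,50,98]).round(4) if b.any() else "", "zworld med,max",np.median(q[b,2]).round(4) if b.any() else "",q[:,2].max().round(4))
np.savez("cur.npz",p=p,d=d)
E
python3 tilt.py
```

```text
23.2 pos [ 0.4907 -0.0213  0.0877] yaw -0.3355 F [ 8.19 -1.49 -6.93] F_tool xy 8.23 -1.29 Mz 0.167 Mz@rect 0.111 r 0.0968
0.020 1697 y [-0.0377 -0.0059  0.0296] zworld med,max 0.1597 0.1782
0.025 19057 y [-0.0376 -0.0041  0.0296] zworld med,max 0.1735 0.1824
0.030 5162 y [-0.0373 -0.0022  0.029 ] zworld med,max 0.1589 0.1831
0.035 7661 y [-0.0379 -0.0139  0.03  ] zworld med,max 0.1549 0.1613
0.040 746 y [-0.0374 -0.0032  0.0297] zworld med,max 0.1479 0.1601
0.045 277 y [-0.0082 -0.0005  0.0072] zworld med,max 0.0736 0.0756
0.050 268 y [-0.0082 -0.0005  0.0072] zworld med,max 0.0726 0.0743
0.055 278 y [-0.0081 -0.0005  0.0071] zworld med,max 0.0717 0.0742
0.060 242 y [-0.0075 -0.001   0.0059] zworld med,max 0.0708 0.0732
0.065 272 y [-0.0079 -0.0008  0.0064] zworld med,max 0.0699 0.072
0.070 297 y [-0.0085 -0.001   0.007 ] zworld med,max 0.0693 0.0724
0.075 329 y [-0.0164 -0.0026  0.0059] zworld med,max 0.0675 0.07
0.080 477 y [-0.0216 -0.007   0.0059] zworld med,max 0.0645 0.069
0.085 622 y [-0.0251 -0.0081  0.0091] zworld med,max 0.0629 0.067
0.090 729 y [-0.0271 -0.0075  0.0107] zworld med,max 0.0631 0.0822
0.095 806 y [-0.0281 -0.0075  0.0118] zworld med,max 0.0625 0.0824
0.100 744 y [-0.0283 -0.0075  0.0117] zworld med,max 0.0612 0.0831
0.105 636 y [-0.0269 -0.0086  0.0106] zworld med,max 0.0584 0.0697
0.110 688 y [-0.0241 -0.008   0.0079] zworld med,max 0.0577 0.061
0.115 388 y [-0.0201 -0.0086  0.0031] zworld med,max 0.0579 0.0599
0.120 6 y [-0.0104 -0.0076 -0.0048] zworld med,max 0.0564 0.0567
0.125 0 y  zworld med,max  0.0415
0.130 0 y  zworld med,max  0.0415
```

```bash
cat > tab.py <<'E'
from h import *
def tab(p,d,s,z0=.074):
    m=optics.camera_model("wrist");T=m["tool_from_camera"];v,u=np.mgrid[0:384,0:512]
    P=(np.stack([(u-m["cx"])/m["fx"]*d,-(v-m["cy"])/m["fy"]*d,-d,np.ones_like(d)],-1)@T.T)[...,:3]
    W=P@R.from_euler('xyz',s[3:]).as_matrix().T+s[:3]
    k=(W[...,2]>z0)&(W[...,2]<.09)&(np.hypot(W[...,0]-.5845,W[...,1]+.0453)<.013)&(d>0)
    q=W[k][:,:2];c=q-q.mean(0);U,S,V=np.linalg.svd(c,full_matrices=False);e=V[0]*np.sign(V[0][0])
    print("tab n",len(q),"c",q.mean(0).round(4),"sd",(S/np.sqrt(len(q))).round(4),"yaw",np.arctan2(e[1],e[0]).round(3))
if __name__=="__main__":
    d1=np.load("w1d.npy");
    for z0 in(.074,.077,.079):
        tab(None,d1,np.load("w1s.npy"),z0)
        c=np.load("cur.npz");o=robot.observe();tab(None,c["d"],np.r_[o["tool_pos"],o["tool_rot"]],z0)
E
python3 tab.py
```

```text
tab n 91 c [ 0.5838 -0.0441] sd [0.0036 0.0009] yaw 0.671
tab n 193 c [ 0.5839 -0.0451] sd [0.0036 0.0009] yaw 0.102
tab n 90 c [ 0.5838 -0.0442] sd [0.0036 0.0009] yaw 0.664
tab n 192 c [ 0.5839 -0.0451] sd [0.0036 0.0009] yaw 0.102
tab n 88 c [ 0.5838 -0.0442] sd [0.0035 0.0009] yaw 0.663
tab n 187 c [ 0.584  -0.0451] sd [0.0036 0.0009] yaw 0.097
```

Call:
{"name": "play_rows", "arguments": {
  "rows": [
    [-0.05,0,0.4,0,0,0,0],
    [-0.1,0,0.8,0,0,0,0],
    [-0.15,0,1.2,0,0,0,0],
    [-0.2,0,1.6,0,0,0,0],
    [-0.25,0,2.0,0,0,0,0],
    [-0.25,0,2.3,0,0,0,0],
    [-0.25,0,2.3,0,0,0,0]
  ],
  "squeeze": 20
}}

```text
time: 23.9
tool_pos: [0.4858, -0.0197, 0.0633]
tool_rot: [3.142, 0.0, -0.335]
contact_force: [5.5, 0.1, -2.8]
opening: 0.0196
grip_force: 20.0
```

```bash
python3 tilt.py | sed -n '1p;7,15p;24,30p'; python3 -c "
from tab import *
o=robot.observe();c=np.load('cur.npz');tab(0,c['d'],np.r_[o['tool_pos'],o['tool_rot']])"; python3 ecc2.py
```

```text
23.95 pos [ 0.4859 -0.0197  0.0635] yaw -0.3352 F [ 4.8   0.37 -1.58] F_tool xy 4.42 -1.93 Mz 0.15 Mz@rect -0.009 r 0.1019
0.045 292 y [-0.0082 -0.0005  0.0073] zworld med,max 0.0589 0.0607
0.050 301 y [-0.0081 -0.0005  0.0072] zworld med,max 0.0589 0.0608
0.055 301 y [-0.0086 -0.001   0.0071] zworld med,max 0.059 0.0609
0.060 297 y [-0.008  -0.0005  0.0065] zworld med,max 0.0593 0.0609
0.065 307 y [-0.0073 -0.001   0.0059] zworld med,max 0.0595 0.0609
0.070 337 y [-0.0087 -0.001   0.0068] zworld med,max 0.0601 0.0625
0.075 341 y [-0.0081 -0.0009  0.0062] zworld med,max 0.0598 0.0622
0.080 425 y [-0.0177 -0.0047  0.0052] zworld med,max 0.0584 0.0611
0.085 571 y [-0.0231 -0.0094  0.0062] zworld med,max 0.0578 0.0598
0.130 0 y  zworld med,max  0.0412
tab n 308 c [ 0.5838 -0.0451] sd [0.0037 0.0009] yaw 0.098
23.95 pos [ 0.4859 -0.0197  0.0635] yaw -0.3352 F [ 4.8   0.37 -1.58] F_tool xy 4.42 -1.93 Mz 0.15 Mz@rect -0.009 r 0.1019
ring cc 0.9809 rot -0.243 shift [-72.   -8.3]
handle cc 0.8335 rot -0.0624 shift [ -3.6 -17.8]
sleeve fail
sleeve cc 0.9727 rot -0.223 shift [-79.4 -10.1]
tool yaw -0.19462906300812088
```

Call:
{"name": "play_rows", "arguments": {
  "rows": [
    [0.18,0.4,0,0,0,-0.04,0],
    [0.22,0.79,0,0,0,-0.08,0],
    [0.3,1.18,0,0,0,-0.12,0],
    [0.35,1.4,0,0,0,-0.15,0],
    [0.35,1.4,0,0,0,-0.15,0]
  ]
}}

```text
time: 24.5
tool_pos: [0.4829, -0.034, 0.0632]
tool_rot: [-3.141, 0.004, -0.186]
contact_force: [-0.8, 0.1, -2.4]
opening: 0.0197
grip_force: 20.0
```

```bash
python3 tilt.py | sed -n '1p'; python3 -c "
from tab import *
o=robot.observe();c=np.load('cur.npz');tab(0,c['d'],np.r_[o['tool_pos'],o['tool_rot']])"; python3 ecc2.py
```

```text
24.55 pos [ 0.4831 -0.0339  0.0632] yaw -0.1864 F [-0.91  0.46 -1.09] F_tool xy -0.98 -0.28 Mz -0.05 Mz@rect -0.086 r 0.1021
tab n 317 c [ 0.584  -0.0452] sd [0.0037 0.0009] yaw 0.095
24.55 pos [ 0.4831 -0.0339  0.0632] yaw -0.1864 F [-0.91  0.46 -1.09] F_tool xy -0.98 -0.28 Mz -0.05 Mz@rect -0.086 r 0.1021
ring cc 0.9529 rot -0.2006 shift [-66.9  -9. ]
handle cc 0.9237 rot -0.0198 shift [ -2.4 -21.6]
sleeve fail
sleeve cc 0.9134 rot -0.1734 shift [-74.8 -12.3]
tool yaw -0.04578547981323999
```

Free of load, with the rectifier steady near home. I'll lift straight up now.

Call:
{"name": "play_rows", "arguments": {
  "rows": [
    [0,0,0,0,0,0,0],
    [0,0,0,0,0,0,0],
    [0,0,-0.3,0,0,0,0],
    [0,0,-0.6,0,0,0,0],
    [0,0,-1,0,0,0,0],
    [0,0,-1,0,0,0,0]
  ],
  "squeeze": 55
}}

```text
time: 25.2
tool_pos: [0.4852, -0.0342, 0.0744]
tool_rot: [-3.142, -0.002, -0.185]
contact_force: [1.3, 0.8, -2.7]
opening: 0.0197
grip_force: 55.0
```

```bash
python3 tilt.py | sed -n '1p;7,15p;16,23p'; python3 -c "
from tab import *
o=robot.observe();c=np.load('cur.npz');tab(0,c['d'],np.r_[o['tool_pos'],o['tool_rot']])"
```

```text
25.25 pos [ 0.485  -0.0342  0.0742] yaw -0.1852 F [-0.55  0.73 -2.78] F_tool xy -0.68 -0.62 Mz -0.055 Mz@rect -0.122 r 0.1001
0.045 295 y [-0.0081 -0.0004  0.0074] zworld med,max 0.0697 0.0715
0.050 297 y [-0.008  -0.0004  0.0073] zworld med,max 0.0698 0.0718
0.055 299 y [-0.0079 -0.0004  0.0072] zworld med,max 0.07 0.0716
0.060 299 y [-0.0073 -0.0003  0.0067] zworld med,max 0.0702 0.0719
0.065 307 y [-0.0072 -0.0003  0.0065] zworld med,max 0.0703 0.0723
0.070 334 y [-0.0081 -0.0003  0.0074] zworld med,max 0.0709 0.0738
0.075 338 y [-0.0075 -0.0003  0.0068] zworld med,max 0.0707 0.073
0.080 423 y [-0.0171 -0.0041  0.0058] zworld med,max 0.069 0.0725
0.085 640 y [-0.0226 -0.0081  0.0068] zworld med,max 0.0684 0.0704
0.090 849 y [-0.0253 -0.0074  0.01  ] zworld med,max 0.0662 0.0709
0.095 991 y [-0.0274 -0.007   0.0117] zworld med,max 0.068 0.0823
0.100 1004 y [-0.0279 -0.0072  0.0125] zworld med,max 0.0684 0.0824
0.105 876 y [-0.0275 -0.0063  0.012 ] zworld med,max 0.0679 0.0821
0.110 789 y [-0.0258 -0.0102  0.01  ] zworld med,max 0.0676 0.0708
0.115 922 y [-0.022  -0.0073  0.0068] zworld med,max 0.0687 0.0716
0.120 343 y [-0.0178 -0.0077  0.0023] zworld med,max 0.0691 0.0714
0.125 0 y  zworld med,max  0.0414
tab n 249 c [ 0.5837 -0.0451] sd [0.0037 0.0009] yaw 0.103
```

Call:
{"name": "play_rows", "arguments": {
  "rows": [
    [0,0,-1,0,0,0,0],
    [0,0,-3,0,0,0,0],
    [0,0,-6,0,0,0,0],
    [0,0,-9,0,0,0,0],
    [0,0,-12,0,0,0,0],
    [0,0,-12.5,0,0,0,0],
    [0,0,-12.5,0,0,0,0],
    [0,0,-12.5,0,0,0,0]
  ]
}}

```text
time: 26.05
tool_pos: [0.4837, -0.0339, 0.1975]
tool_rot: [-3.141, 0.002, -0.185]
contact_force: [-0.0, 0.0, -2.8]
opening: 0.0197
grip_force: 55.0
```

```bash
python3 -c "
from h import *
delta([.45,.12,.20],1.556)"
```

```text
t cm [ -6.15 -14.51  -0.24] w [-2.2000e-03  1.6000e-03 -1.7412e+00] at [ 0.4837 -0.0339  0.1975] [-3.1414e+00  2.4000e-03 -1.8520e-01]
```

Call:
{"name": "play_rows", "arguments": {
  "rows": [
    [-0.5,-1,0,0,0,-0.1,0],
    [-1,-2.2,0,0,0,-0.22,0],
    [-1.5,-3.4,0,0,0,-0.35,0],
    [-2,-4.6,0,0,0,-0.48,0],
    [-2.5,-5.8,0,0,0,-0.61,0],
    [-3,-7,0,0,0,-0.74,0],
    [-3.5,-8.2,0,0,0,-0.87,0],
    [-4,-9.4,0,0,0,-1.0,0],
    [-4.5,-10.6,0,0,0,-1.13,0],
    [-5,-11.8,0,0,0,-1.26,0],
    [-5.5,-13,0,0,0,-1.39,0],
    [-6,-14,0,0,0,-1.52,0],
    [-6.15,-14.5,0,0,0,-1.64,0],
    [-6.15,-14.5,0,0,0,-1.72,0],
    [-6.15,-14.5,0,0,0,-1.74,0],
    [-6.15,-14.5,0,0,0,-1.74,0],
    [-6.15,-14.5,0,0,0,-1.74,0]
  ]
}}

```text
time: 27.75
tool_pos: [0.4507, 0.1195, 0.1981]
tool_rot: [-3.14, 0.0, 1.553]
contact_force: [-0.0, 1.0, -4.1]
opening: 0.0196
grip_force: 55.0
```

Call:
{"name": "play_rows", "arguments": {
  "rows": [
    [0,0,3,0,0,0,0],
    [0,0,7,0,0,0,0],
    [0,0,11,0,0,0,0],
    [0,0,14,0,0,0,0],
    [0,0,16,0,0,0,0],
    [0,0,17,0,0,0,0],
    [0,0,17.3,0,0,0,0],
    [0,0,17.3,0,0,0,0]
  ]
}}

```text
time: 28.55
tool_pos: [0.4513, 0.1197, 0.026]
tool_rot: [3.141, -0.0, 1.554]
contact_force: [0.6, 0.0, -2.8]
opening: 0.0196
grip_force: 55.0
```

Call:
{"name": "play_rows", "arguments": {
  "rows": [
    [0,0,0.2,0,0,0,0],
    [0,0,0.4,0,0,0,0],
    [0,0,0.5,0,0,0,0],
    [0,0,0.55,0,0,0,0],
    [0,0,0.55,0,0,0,0]
  ]
}}

```text
time: 29.05
tool_pos: [0.4513, 0.1199, 0.0207]
tool_rot: [3.14, -0.0, 1.555]
contact_force: [-0.9, 0.9, 1.6]
opening: 0.019
grip_force: 55.0
```

Call:
{"name": "play_rows", "arguments": {
  "rows": [
    [0,0,0,0,0,0,0.25],
    [0,0,0,0,0,0,0.4],
    [0,0,0,0,0,0,0.6],
    [0,0,0,0,0,0,0.6],
    [0,0,0,0,0,0,0.6],
    [0,0,-2,0,0,0,0.6],
    [0,0,-6,0,0,0,0.6],
    [0,0,-11,0,0,0,0.6],
    [0,0,-16,0,0,0,0.6],
    [0,0,-18,0,0,0,0.6],
    [0,0,-18,0,0,0,0.6],
    [0,0,-18,0,0,0,0.6]
  ]
}}

```text
time: 30.25
tool_pos: [0.4505, 0.1197, 0.1999]
tool_rot: [-3.141, -0.0, 1.555]
contact_force: [-0.5, 0.5, 0.1]
opening: 0.0549
grip_force: 0.0
```

Run:
```python
from h import *
st=robot.observe();p,d=optics.read_camera("wrist");m,Rm,o=cam("wrist",st)
v,u=np.mgrid[0:384,0:512]
W=np.stack([(u-m["cx"])/m["fx"]*d,-(v-m["cy"])/m["fy"]*d,-d],-1)@Rm.T+o
k=(d>0)&(W[...,2]>.006)&(W[...,2]<.03)&(abs(W[...,0]-.455)<.05)&(W[...,1]<.3)
q=W[k];c=np.percentile(q,[1,99],axis=0);print(len(q),c.round(4))
for y in np.arange(.03,.26,.02):
    s=abs(q[:,1]-y)<.004
    if s.sum()>5: print(round(y,3),s.sum(),"z",np.median(q[s,2]).round(4),"x",np.percentile(q[s,0],[3,97]).round(4))
S=np.load("side0.npz");a,da=optics.read_camera("side");t,dt=optics.read_camera("top")
dif=cv2.absdiff(t,np.load("top0.npz")["p"]).max(2)
for n,(x,y) in dict(relay=(222,169),cap=(363,203)).items(): print(n,dif[y-8:y+9,x-8:x+9].max())
```

```text
2955 [[0.4276 0.0367 0.0105]
 [0.4652 0.2377 0.0206]]
0.05 71 z 0.0181 x [0.4436 0.4595]
0.07 106 z 0.019 x [0.4418 0.4608]
0.09 111 z 0.0189 x [0.4423 0.461 ]
0.11 116 z 0.019 x [0.4428 0.4612]
0.13 126 z 0.0192 x [0.4432 0.4623]
0.15 123 z 0.0161 x [0.4447 0.4608]
0.17 105 z 0.0151 x [0.4452 0.4606]
0.19 108 z 0.0158 x [0.4457 0.4607]
0.21 111 z 0.0132 x [0.4273 0.4652]
0.23 147 z 0.0133 x [0.4283 0.4642]
relay 141
cap 5
```

Run:
```python
from h import *
a,da=optics.read_camera("side");S=np.load("side0.npz");c=cam("side")
for n,(x,y) in dict(relay=(287,185),cap=(300,315)).items():
    print(n,cv2.absdiff(a,S["p"])[y-9:y+10,x-9:x+10].max(),a[y,x],S["p"][y,x])
t,dt=optics.read_camera("top");T=np.load("top0.npz")
print(dt[169,222],T["d"][169,222])
print(robot.hand_in())
```

```text
relay 8 [131 121 104] [127 117 101]
cap 8 [250 249 239] [248 247 236]
0.5535838 1.0785929
the job is handed in; nothing more can be done
None
```

The rectifier was tightened until the wrench clicked, the wrench was lifted off and laid flat on the bench clear of the heat sink, and the job is handed in at about 30 s; the last check before the lift put the rectifier about 0.03 rad from home, and the relay and capacitor had not moved.

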